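# Bring the pedal plate under the drill

## Task

Slide the red pedal plate, without lifting it, until its long edge nearest the white mark lies flat against the drill stand's aluminium fence and the mark is exactly under the drill bit. It must be held down by exactly two of the four brass weights, one standing near each end of the plate, with the other two weights left standing upright on the table. Do not knock the drill bit, and leave the game controller, spray can, disc cases and remote where they are.

Things in the scene. Friction and masses are not known exactly. Their poses are not given: they have to be found in the camera images.
- stand: fixed drill stand; origin on the table exactly below the bit, x away from the robot to the column, y along the fence. Aluminium fence: front face at x = 40 mm, 16 mm high, y -135 to 135. Column 30 mm dia at x = 120, 370 tall, on a flat foot. Over the origin: chuck 34 mm dia, z 70-120; yellow head 54 dia, z 120-310; grey arm 56 wide from head to column, z 175-245.
- bit: the fixed drill bit, 7 mm diameter, 30 mm long below the chuck, pointing straight down; origin at its tip, 40 mm above the table.
- plate: loose flat red pedal plate, 125 (x) by 230 (y) by 10 mm, 0.6 to 0.9 kg, flat on the table; origin at the centre of its underside. The long edge at x = +62.5 mm goes against the fence; it starts facing it, askew up to 12 degrees and its middle 125-145 mm short. White scribed lines cross at the mark; the black dots mean nothing. Slides with ordinary friction, 5 to 12 N with two weights on.
- mark (a point): the marked spot: centre of the white 14 mm disc with a black dot on the plate's top face, at plate x = +22.5 mm, y = +15 mm, so 40 mm from the edge that goes to the fence (fence to bit is 40 mm too).
- weight1: one of four identical plain brass weights: upright cylinder, 44 mm diameter, 25 mm tall, 0.31 kg; origin at the centre of its underside, z up. It starts on the table between the plate and the fence, in the plate's way, off to one side of the bit.
- weight2: one of four identical plain brass weights: upright cylinder, 44 mm diameter, 25 mm tall, 0.31 kg; origin at the centre of its underside, z up. It starts on the table between the plate and the fence, in the plate's way, off to one side of the bit.
- weight3: one of four identical plain brass weights: upright cylinder, 44 mm diameter, 25 mm tall, 0.31 kg; origin at the centre of its underside, z up. It starts on the table beyond one end of the plate.
- weight4: one of four identical plain brass weights: upright cylinder, 44 mm diameter, 25 mm tall, 0.31 kg; origin at the centre of its underside, z up. It starts on the table beyond one end of the plate.
- controller: white game controller, about 85 x 145 mm, 48 mm high; bystander to be left alone; origin under its centre.
- can: spray can, 52 mm diameter, 150 mm tall, upright; bystander to be left alone; origin under its centre.
- cases: stack of three disc cases, 139 (x) x 190 (y) x 45 mm; bystander to be left alone; origin under its centre.
- remote: grey remote control, 160 (x) x 45 (y) x 20 mm; bystander to be left alone; origin under its centre.

How it is judged:
At the end, for the whole second after the job is handed in: Mark within 4 mm of the bit (horizontally); plate flat on the table, parallel to the fence within 0.04 rad; exactly two weights on the plate, one per end (centres 30-100 mm along from its middle, within 50 mm across), the other two on the table, all upright; all at rest (horizontal distance between mark and bit below 0.004 m and angle between the y axis of plate and the y axis of stand, either way round below 0.04 rad and height (world z) of plate below 0.004 m and linear speed of each of plate, weight1, weight2, weight3, weight4 below 0.01 m/s and angle between each of weight1, weight2, weight3, weight4's own z axis and vertical below 0.1 rad and (height (world z) of weight1 below 0.005 m or (height (world z) of weight1 between 0.006 and 0.014 m and x of weight1 in the frame of plate between -0.05 and 0.05 m and y of weight1 in the frame of plate between -0.1 and 0.1 m)) and (height (world z) of weight2 below 0.005 m or (height (world z) of weight2 between 0.006 and 0.014 m and x of weight2 in the frame of plate between -0.05 and 0.05 m and y of weight2 in the frame of plate between -0.1 and 0.1 m)) and (height (world z) of weight3 below 0.005 m or (height (world z) of weight3 between 0.006 and 0.014 m and x of weight3 in the frame of plate between -0.05 and 0.05 m and y of weight3 in the frame of plate between -0.1 and 0.1 m)) and (height (world z) of weight4 below 0.005 m or (height (world z) of weight4 between 0.006 and 0.014 m and x of weight4 in the frame of plate between -0.05 and 0.05 m and y of weight4 in the frame of plate between -0.1 and 0.1 m)) and ((height (world z) of weight1 above 0.006 m and y of weight1 in the frame of plate above 0.03 m) or (height (world z) of weight2 above 0.006 m and y of weight2 in the frame of plate above 0.03 m) or (height (world z) of weight3 above 0.006 m and y of weight3 in the frame of plate above 0.03 m) or (height (world z) of weight4 above 0.006 m and y of weight4 in the frame of plate above 0.03 m)) and ((height (world z) of weight1 above 0.006 m and y of weight1 in the frame of plate below -0.03 m) or (height (world z) of weight2 above 0.006 m and y of weight2 in the frame of plate below -0.03 m) or (height (world z) of weight3 above 0.006 m and y of weight3 in the frame of plate below -0.03 m) or (height (world z) of weight4 above 0.006 m and y of weight4 in the frame of plate below -0.03 m)) and height (world z) of any of weight2, weight3, weight4 below 0.005 m and height (world z) of any of weight1, weight3, weight4 below 0.005 m and height (world z) of any of weight1, weight2, weight4 below 0.005 m and height (world z) of any of weight1, weight2, weight3 below 0.005 m); the robot touches nothing.
It fails at once if the plate is lifted off the table (height (world z) of plate above 0.02 m).
It fails at once if the drill bit is knocked (over 4 N) (contact force between bit and anything else above 4 N).
It fails at once if the game controller, spray can, disc cases or remote is moved more than 20 mm (distance of any of controller, can, cases, remote from where it was at the start of the episode above 0.02 m).
It also fails if it takes over 70 s, if anything falls off the work surface, if the arm or the gripper's body presses on something with over 40 N, if the wrist force passes 120 N, or if a joint passes its speed limit or range.

## Robot

A 6-joint arm with a two-finger parallel gripper is mounted at the origin on the work surface. World frame = base frame: x ahead of the robot, y to its left, z up, the work surface at z = 0. Lengths are in m, angles in rad, forces in N, time in s.
With the tool pointing down it reaches from about 0.3 to 0.875 m from the base axis. Payload 6.4 kg.
Tool frame: the origin (TCP) lies midway between the tips of the shut fingers; the grasp point (between the pads) lies 19 mm behind it; z points along the fingers, y is the line along which they close (so a half turn about z gives the same grasp; the last joint's range is limited). The gripper opens to 85 mm and grips with 20 to 120 N. Pads are 22 mm wide; open, the fingers measure 114 mm over their backs; the gripper's body (76 mm by 85 mm) begins 54 mm behind the grasp point. The pads swing forward as they close: fully open they stand 13 mm farther back than shut.
Start: joints at [-1.528, 0.181, 1.607, -0, 1.354, -0.206], TCP at [0.142, -0.557, 0.231] pointing down, gripper open.
Joint ranges: [-2.99, 2.99], [-0.89, 2.07], [0.3, 2.58], [-1.14, 4.28], [0, 2.63], [-3.12, 3.12]. Speed limits (rad/s): [2.57, 2.57, 3.01, 3.14, 3.14, 3.14].

## Interface

Orientations are given as a unit quaternion [w, x, y, z].
In Python, from bench import * gives the robot as it stands.
- The arm moves only by the tool play_rows, never from a script. Its argument "plan" is a list of rows, each a list of 3 entries, a list of its own where there are three numbers: the finger opening in mm, from 0 to 85.4, then the shift along the tool's x, y, z normalised to -1 to 1, where 1 is 40 cm, then the turn about the tool's z normalised to -1 to 1, where 1 is pi rad. A call has 1 to 10 rows; each row is the pose to reach, as a shift and turn from the pose commanded when the call began, along the tool's axes at that moment, turning the shorter way round; what a row does not reach only later rows make up. A row lasts 1/10 s, in which the tool goes at most 50 mm and 8.59 degrees, less where a joint would pass 70% of its speed; a pose out of reach is approached as far as the arm can. A call with a number of a shift or a turn outside -1 to 1 is refused whole. A call with a gripper value outside its range is refused whole. The fingers move at their own pace and stop on an object; the grip force is fixed at half the most. Time passes only in rows, so rows that repeat a pose let the fingers close. It gives the time, the measured TCP pose, the force, the opening and the grip force at its end, in the units of the state.
- get_obs(): the state, without advancing time (a new reading comes with each control period).
- camera(name): name is "scene" or "top" or "wrist"; returns a dict with "image" (420x560x3 uint8, red, green, blue), "range_z" (420x560 float32, m along the optical axis (not along the pixel's ray), 0 where there is no reading), "intrinsics" (3x3 intrinsics, pixels), "rvec" (rotation vector, rad) and "tvec" (3), from world to camera coordinates, as OpenCV has them; the wrist camera has in their place "T_tool_cam" (4x4, takes a point from camera to tool coordinates, whose origin is the TCP and whose axes are the flange's). Camera axes: x right, y down, z forward; pixel columns grow to the right and rows downward; lengths in m; the calibration is good to about 2 mm. The wrist camera is an equidistant fisheye: a pixel r from the principal point sees the ray r / f radians off the axis. A picture is of the moment at which its call begins: read the wrist's pose just before it.
- hand_in(): hands the job in; it is judged then, once.
Trained networks look in a picture, given as the dict that the camera call returned (one of the last four; its "shot" number tells which), for a name from the list of things; names that differ only in an ending like _2 or _b are one class to them, and where a whole thing is asked for, a point or a joint stands for the part that bears it (a point fixed in the world has none). Each returns a list of dicts, best first, with "conf" (0 to 1); they miss things now and then, are a little off and sometimes report something else, mostly with a low value. They report only what shows in the picture. A call takes as long as a camera call.
- search_frame(picture, label): "rect" ([centre column, centre row, width, height] in pixels, round what is visible of it).
- masks_of(picture, label): "mask" (420x560 bool, what is visible of it) and "rect" ([centre column, centre row, width, height] in pixels, round what is visible of it).
The state is a dict: "time_s": time; "q": joint angles; "dq": joint speeds; "joint_efforts": joint torques, N m; "eef_pos": TCP position; "eef_rot": TCP orientation; "wrist_force": force on the tool from outside, world axes, zero at the start; "torque": the same for the moment, N m; "opening": opening from 0.0 (shut) to 1.0 (fully open); "grasp_force": force on a finger pad.
Only numpy, scipy, OpenCV 4.12 (cv2) and the standard library are available. Lean on these libraries where they do the work, as an engineer would, in place of code of your own. Each camera call takes 0.05 s, during which the arm holds its last target. There are 200 camera calls.

## Working session

There is one attempt and no reset: what is moved stays moved. The work goes in short steps, Python scripts to look and compute and a tool call to move; the robot and the scene stay as the last step left them, time stands still between calls to the robot, and variables do not carry over. Pictures are saved under pics/ and viewed, at most 10 in all, crops included, and the job is handed in when it is done.

Besides the shell and the picture viewer there is one more tool, called after "Emit:" as name([rows], argument=value, ...), one row to a line, values as JSON. play_rows: Moves the arm, as the interface text tells. Its arguments: {"type":"object","properties":{"plan":{"type":"array","items":{"type":"array"}}},"required":["plan"]}

```bash
mkdir -p pics; ls; cat > h.py <<'E'
from bench import *
import numpy as np, cv2
def pts(c, m=None):
    """world points for every pixel of a fixed camera"""
    K=c["intrinsics"]; z=c["range_z"]; R=cv2.Rodrigues(np.array(c["rvec"],float))[0]; t=np.array(c["tvec"]).reshape(3)
    v,u=np.mgrid[:420,:560]
    p=np.stack([(u-K[0,2])/K[0,0]*z,(v-K[1,2])/K[1,1]*z,z],-1)
    return (p-t)@R
def save(c,n): cv2.imwrite("pics/"+n,c["image"][...,::-1])
E
python3 - <<'E'
from h import *
for n in ("top","scene"):
    c=camera(n); save(c,n+"0.png"); P=pts(c); ok=c["range_z"]>0
    print(n, "cam", -cv2.Rodrigues(np.array(c["rvec"],float))[0].T@np.array(c["tvec"]).reshape(3))
    for l in ("stand","bit","plate","mark","weight1","controller","can","cases","remote"):
        for d in masks_of(c,l)[:5]:
            m=d["mask"]&ok
            if d["conf"]<.25 or m.sum()<5: continue
            q=P[m]; print(l,round(d["conf"],2),np.round(d["rect"]),"med",np.round(np.median(q,0),3),"lo",np.round(np.percentile(q,2,0),3),"hi",np.round(np.percentile(q,98,0),3))
o=get_obs(); print(o["time_s"],o["eef_pos"],o["eef_rot"])
E
```

```text
pics
top cam [ 0.44459094 -0.01105364  1.19530736]
stand 0.8 [250.  84. 109. 121.] med [0.797 0.034 0.213] lo [ 0.693 -0.06   0.009] hi [0.874 0.151 0.37 ]
bit 0.46 [362. 192.  60.  46.] med [ 0.599 -0.245  0.037] lo [ 0.539 -0.308  0.02 ] hi [ 0.642 -0.17   0.049]
plate 0.76 [247. 206.  99.  70.] med [0.564 0.048 0.009] lo [ 0.488 -0.062  0.004] hi [0.64  0.159 0.014]
mark 0.76 [250. 205. 103.  73.] med [0.564 0.048 0.009] lo [ 0.486 -0.062  0.004] hi [0.642 0.158 0.014]
weight1 0.77 [164. 190.  19.  13.] med [0.609 0.262 0.024] lo [0.59  0.244 0.006] hi [0.629 0.285 0.028]
weight1 0.6 [314. 210.  23.  18.] med [ 0.542 -0.119  0.025] lo [ 0.522 -0.139  0.008] hi [ 0.562 -0.1    0.03 ]
weight1 0.55 [286. 160.  11.  17.] med [ 0.674 -0.046  0.024] lo [ 0.657 -0.066  0.006] hi [ 0.695 -0.028  0.029]
weight1 0.5 [205. 149.  16.  17.] med [0.71  0.159 0.025] lo [0.691 0.141 0.017] hi [0.73  0.177 0.029]
controller 0.75 [364. 191.  65.  44.] med [ 0.599 -0.244  0.037] lo [ 0.541 -0.308  0.021] hi [ 0.643 -0.169  0.049]
can 0.83 [108. 156.  36.  32.] med [0.677 0.371 0.132] lo [0.658 0.359
[... 1106 characters left out ...]
701  0.14  -0.   ] hi [0.732 0.176 0.026]
controller 0.96 [245. 283.  71.  59.] med [ 0.607 -0.265  0.034] lo [ 0.543 -0.314 -0.001] hi [ 0.649 -0.174  0.046]
can 0.64 [374. 139.  16.  28.] med [0.688 0.369 0.125] lo [ 0.583  0.356 -0.002] hi [0.709 0.653 0.15 ]
cases 0.76 [170. 266. 101.  77.] med [ 0.435 -0.289  0.042] lo [ 0.354 -0.36   0.001] hi [ 0.487 -0.175  0.045]
cases 0.72 [242. 284.  74.  54.] med [ 0.607 -0.264  0.034] lo [ 0.544 -0.314  0.005] hi [ 0.649 -0.178  0.047]
remote 0.7 [325. 156.  32.  26.] med [0.502 0.434 0.017] lo [ 0.438  0.389 -0.003] hi [0.568 0.511 0.021]
1.0 [ 0.14159822 -0.55729071  0.23127762] [-2.57333138e-05  9.92271061e-01  1.24089244e-01 -9.74493582e-06]
```

```bash
cd pics; python3 -c "
import cv2,numpy as np
cv2.imwrite('a.png',cv2.resize(cv2.imread('top0.png'),(784,588)))"
```

```text
(no output)
```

View pics/a.png

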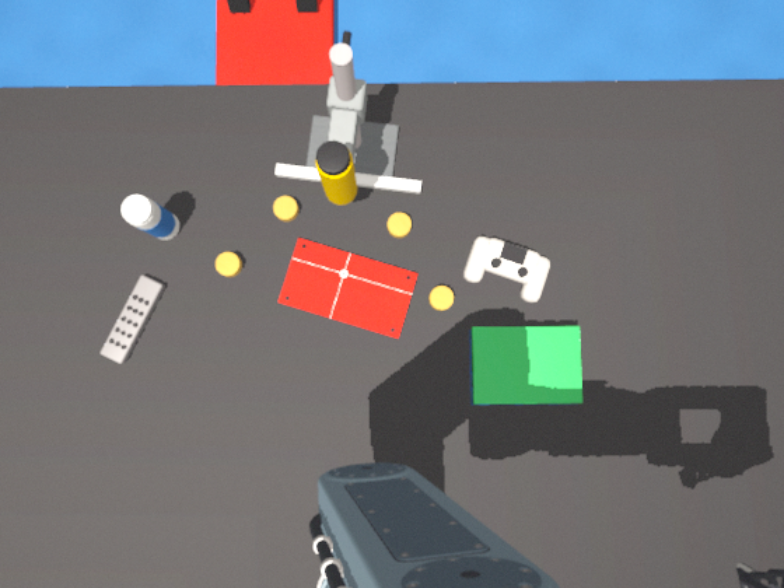

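View pics/scene0.png

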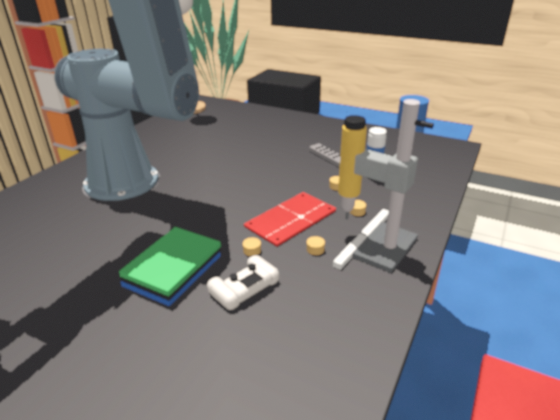

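The top view shows the plate at (345,287), the fence at (348,178), two weights in the way at (286,208) and (399,224), and two beyond the plate ends at (229,264) and (441,298). I plan to put the two in the way onto the plate and push it with the open fingers, so next I fit the poses.

```bash
cat >> h.py <<'E'
def mask(c,l):
    return masks_of(c,l)[0]["mask"]
def stand_fit(c,P):
    im=c["image"].astype(int); 
    g=(im.min(-1)>120)&(np.ptp(im,axis=-1)<40)&(P[...,2]>.010)&(P[...,2]<.022)&(abs(P[...,0]-.72)<.1)&(abs(P[...,1]-.035)<.2)
    n,lab,st,_=cv2.connectedComponentsWithStats(g.astype(np.uint8)); 
    return P[g][:,:2],g
def plate_fit(c,P):
    im=c["image"].astype(int)
    g=(im[...,0]>110)&(im[...,1]<90)&(im[...,2]<90)&(abs(P[...,2]-.01)<.01)&(abs(P[...,0]-.62)<.25)&(abs(P[...,1])<.35)
    return P[g][:,:2]
E
python3 - <<'E'
from h import *
for n in ("top","scene"):
    c=camera(n);P=pts(c);f,g=stand_fit(c,P)
    r=cv2.minAreaRect(f.astype(np.float32)); print(n,"fence",len(f),r)
    p=plate_fit(c,P); print("plate",len(p),cv2.minAreaRect(p.astype(np.float32)))
    # column top
    q=P[(P[...,2]>.362)&(P[...,2]<.38)&(abs(P[...,0]-.84)<.08)&(abs(P[...,1]-.06)<.1)]
    if len(q): print("coltop",len(q),cv2.minEnclosingCircle(q[:,:2].astype(np.float32)), q.mean(0))
    q=P[(P[...,2]>.300)&(P[...,2]<.33)&(abs(P[...,0]-.7)<.08)&(abs(P[...,1]-.04)<.1)]
    if len(q): print("headtop",len(q),cv2.minEnclosingCircle(q[:,:2].astype(np.float32)),q.mean(0))
    im=c["image"].astype(int)
    w=(im.min(-1)>150)&(abs(P[...,2]-.01)<.008)&(abs(P[...,0]-.57)<.08)&(abs(P[...,1]-.04)<.11)
    print("white",w.sum())
    e=cv2.erode(w.astype(np.uint8),np.ones((3,3)))>0
    print("mark",e.sum(),P[e].mean(0) if e.any() else 0)
    for d in masks_of(c,"weight1")[:5]:
        m=d["mask"]&(P[...,2]>.019)&(P[...,2]<.032)
        if m.sum()>5: print("w",cv2.minEnclosingCircle(P[m][:,:2].astype(np.float32)),P[m].mean(0))
E
```

```text
top fence 791 ((0.7936245203018188, 0.04272737354040146), (0.26909056305885315, 0.07286755740642548), 82.25753021240234)
plate 3939 ((0.5643326044082642, 0.04937010258436203), (0.232000470161438, 0.12573929131031036), 72.22295379638672)
coltop 222 ((0.8374197483062744, 0.037573084235191345), 0.015934616327285767) [0.83599764 0.03709145 0.3692353 ]
headtop 469 ((0.717747688293457, 0.053024936467409134), 0.024330677464604378) [0.71690864 0.05294372 0.30905906]
white 253
mark 15 [0.58927336 0.05712732 0.01012359]
w ((0.6093253493309021, 0.26556968688964844), 0.022229574620723724) [0.60945191 0.26479749 0.02418557]
w ((0.7112478613853455, 0.16077068448066711), 0.021943358704447746) [0.71066239 0.16082875 0.02440209]
w ((0.6779248118400574, -0.04580115154385567), 0.021826865151524544) [ 0.6778818  -0.04608899  0.02464548]
w ((0.5421842932701111, -0.11948616802692413), 0.02100139670073986) [ 0.54192004 -0.11937559  0.0244985 ]
scene fence 875 ((0.792190432548523, 0.04492920637130737), (0.27215197682380676, 0.07223403453826904), 82.64354705810547)
plate 391 ((0.5676528215408325, 0.04680856317281723), (0.22967971861362457, 0.12207900732755661), 71.6867446899414)
coltop 109 ((0.8379499912261963, 0.03807675465941429), 0.016622072085738182) [0.83755527 0.03350157 0.36719356]
headtop 197 ((0.715964138507843, 0.052749693393707275), 0.025837711989879608) [0.71997114 0.04711114 0.30685044]
white 42
mark 11 [0.58706285 0.06383314 0.00793742]
w ((0.5427850484848022, -0.11885092407464981), 0.025363782420754433) [ 0.54291538 -0.12081995  0.0228912 ]
w ((0.7140453457832336, 0.16131947934627533), 0.023271668702363968) [0.7166234  0.16045538 0.02293275]
w ((0.6781466007232666, -0.04481363296508789), 0.02373637817800045) [ 0.67837169 -0.04676098  0.02287499]
w ((0.6068763732910156, 0.2653328478336334), 0.02318970486521721) [0.6032797  0.26189401 0.02286302]
```

Emit:
play_rows([
  [85,[0.807,-0.455,0.2],0.121],
  [85,[0.807,-0.455,0.2],0.121],
  [85,[0.807,-0.455,0.2],0.121],
  [85,[0.807,-0.455,0.2],0.121],
  [85,[0.807,-0.455,0.2],0.121],
  [85,[0.807,-0.455,0.2],0.121],
  [85,[0.807,-0.455,0.2],0.121],
  [85,[0.807,-0.455,0.2],0.121],
  [85,[0.807,-0.455,0.2],0.121],
])

```text
time_s: 2.1
eef_pos: [0.4113, -0.2981, 0.1503]
eef_rot: [-0.001, 0.998, -0.063, -0.0]
wrist_force: [-1.5, -0.7, -1.4]
opening: 0.995
grasp_force: 0.0
```

```bash
cat >> h.py <<'E'
O=np.array([.717,.053]); YAW=-.132
U=np.array([np.cos(YAW),np.sin(YAW)]); V=np.array([-U[1],U[0]])
def S(p): d=np.array(p)[:2]-O; return np.array([d@U,d@V])*1000   # stand frame, mm
def rel(x,y,z):
    """shift/turn (units of the moves) to world TCP x,y,z, tool yaw YAW"""
    o=get_obs(); w,a,b,c=o["eef_rot"]
    R=cv2.Rodrigues(np.zeros(3))[0]; from scipy.spatial.transform import Rotation as Ro
    R=Ro.from_quat([a,b,c,w]).as_matrix(); s=R.T@(np.array([x,y,z])-o["eef_pos"])/.4
    yw=np.arctan2(R[1,0],R[0,0]); print("t",o["time_s"],"pos",np.round(o["eef_pos"],4),"stand",S(o["eef_pos"]).round(1),"shift",s.round(4),"turn",round((yw-YAW)/np.pi,4),"F",np.round(o["wrist_force"],1),"open",round(o["opening"],2),"grip",round(o["grasp_force"],1))
E
python3 -c "
from h import *
rel(.678,-.046,.004)"
```

```text
t 2.1 pos [ 0.4113 -0.2981  0.1503] stand [-256.8 -388.2] shift [ 0.5822 -0.7086  0.3666] turn 0.0017 F [-1.5 -0.7 -1.4] open 1.0 grip 0.0
```

Emit:
play_rows([
  [85,[0.58,-0.708,0.1],0],
  [85,[0.58,-0.708,0.1],0],
  [85,[0.58,-0.708,0.1],0],
  [85,[0.58,-0.708,0.1],0],
  [85,[0.58,-0.708,0.1],0],
  [85,[0.58,-0.708,0.1],0],
  [85,[0.58,-0.708,0.1],0],
  [85,[0.58,-0.708,0.1],0],
  [85,[0.58,-0.708,0.1],0],
  [85,[0.58,-0.708,0.1],0],
])

```text
time_s: 3.1
eef_pos: [0.6763, -0.052, 0.111]
eef_rot: [0.0, 0.998, -0.066, -0.0]
wrist_force: [-0.2, 0.2, 0.3]
opening: 0.995
grasp_force: 0.0
```

```bash
python3 - <<'E'
from h import *
rel(.678,-.046,.004)
c=camera("wrist"); save(c,"w1.png"); print(c["intrinsics"],c["T_tool_cam"])
E
```

```text
t 3.1 pos [ 0.6763 -0.052   0.111 ] stand [ -26.5 -109.4] shift [ 0.0024 -0.0155  0.2676] turn 0.0003 F [-0.2  0.2  0.3] open 1.0 grip 0.0
[[325.1922621    0.         279.47147384]
 [  0.         325.1922621  210.46306608]
 [  0.           0.           1.        ]] [[-7.25405777e-04 -9.49570730e-01 -3.13552074e-01  8.02112331e-02]
 [ 9.99999526e-01 -4.84978478e-04 -8.44784926e-04 -1.40018571e-04]
 [ 6.50117031e-04 -3.13552538e-01  9.49570631e-01 -1.41906062e-01]
 [ 0.00000000e+00  0.00000000e+00  0.00000000e+00  1.00000000e+00]]
```

View pics/w1.png

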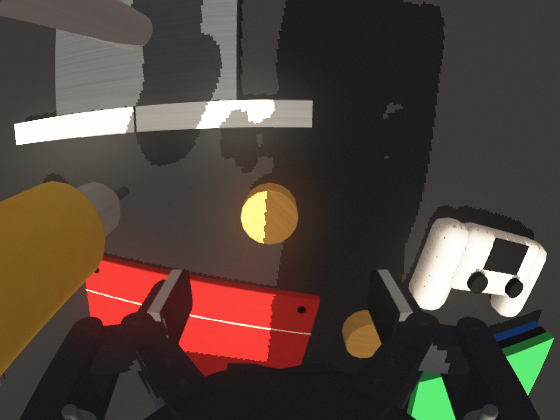

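The wrist view shows the weight at (270,213) centred between the open fingers. The fence is at (220,115), the bit at (122,190), and the head is well left of the gripper. I descend and grip.

Emit:
play_rows([
  [85,[0.003,-0.0155,0.1],0],
  [85,[0.003,-0.0155,0.2],0],
  [85,[0.003,-0.0155,0.267],0],
  [85,[0.003,-0.0155,0.267],0],
  [30,[0.003,-0.0155,0.267],0],
  [30,[0.003,-0.0155,0.267],0],
  [30,[0.003,-0.0155,0.267],0],
  [30,[0.003,-0.0155,0.267],0],
  [30,[0.003,-0.0155,0.267],0],
])

```text
time_s: 4.05
eef_pos: [0.6808, -0.0457, 0.0079]
eef_rot: [0.001, 0.998, -0.066, 0.002]
wrist_force: [-2.0, 0.1, 7.3]
opening: 0.49
grasp_force: 60.3
```

```bash
python3 -c "
from h import *
rel(.5388,-.0161,.014); print(get_obs()['q'])"
```

```text
t 4.05 pos [ 0.6808 -0.0457  0.0079] stand [ -22.9 -102.6] shift [-0.3615 -0.0268 -0.017 ] turn 0.0002 F [-2.   0.1  7.3] open 0.49 grip 60.3
[-2.40410725e-01  6.60584826e-01  1.43717318e+00 -2.26939954e-04
  1.03912066e+00  1.46175667e+00]
```

Emit:
play_rows([
  [30,[0,0,-0.1],0],
  [30,[-0.1,0,-0.13],0],
  [30,[-0.36,-0.027,-0.13],0],
  [30,[-0.36,-0.027,-0.13],0],
  [30,[-0.36,-0.027,-0.13],0],
  [30,[-0.36,-0.027,-0.13],0],
  [30,[-0.36,-0.027,-0.07],0],
  [30,[-0.36,-0.027,-0.04],0],
  [30,[-0.36,-0.027,-0.04],0],
  [30,[-0.36,-0.027,-0.04],0],
])

```text
time_s: 5.05
eef_pos: [0.5381, -0.0158, 0.0206]
eef_rot: [0.0, 0.998, -0.066, -0.0]
wrist_force: [1.0, 0.3, -2.8]
opening: 0.487
grasp_force: 62.5
```

```bash
python3 -c "
from h import *
rel(.5388,-.0161,.0185)"
```

```text
t 5.05 pos [ 0.5381 -0.0158  0.0206] stand [-168.3  -91.7] shift [0.0018 0.0006 0.0052] turn 0.0002 F [ 1.   0.3 -2.8] open 0.49 grip 62.5
```

Emit:
play_rows([
  [30,[0,0,0.004],0],
  [30,[0,0,0.007],0],
  [30,[0,0,0.007],0],
  [62,[0,0,0.007],0],
  [62,[0,0,0.007],0],
  [62,[0,0,0.007],0],
  [62,[0,0,-0.1],0],
  [85,[0,0,-0.2],0],
  [85,[0,0,-0.25],0],
  [85,[0,0,-0.25],0],
])

```text
time_s: 6.05
eef_pos: [0.5403, -0.0161, 0.1246]
eef_rot: [0.001, 0.998, -0.066, 0.004]
wrist_force: [0.4, -0.0, 0.2]
opening: 0.994
grasp_force: 0.0
```

```bash
python3 - <<'E'
from h import *
rel(.7115,.161,.006)
c=camera("top");P=pts(c)
p=plate_fit(c,P); print("plate",len(p),cv2.minAreaRect(p.astype(np.float32)))
for d in masks_of(c,"weight1")[:6]:
    m=d["mask"]&(P[...,2]>.019)&(P[...,2]<.042)
    if m.sum()>5: print("w",round(d["conf"],2),cv2.minEnclosingCircle(P[m][:,:2].astype(np.float32)),P[m].mean(0))
E
```

```text
t 6.05 pos [ 0.5403 -0.0161  0.1246] stand [-166.1  -91.8] shift [ 0.3641 -0.4953  0.299 ] turn 0.0003 F [ 0.4 -0.   0.2] open 0.99 grip 0.0
plate 1910 ((0.5640959739685059, 0.05022452026605606), (0.23241928219795227, 0.12662440538406372), 72.1626205444336)
w 0.76 ((0.6095081567764282, 0.26533058285713196), 0.02248215675354004) [0.60917688 0.26473814 0.02433802]
w 0.58 ((0.7121613025665283, 0.1604756861925125), 0.021677250042557716) [0.71084152 0.16049499 0.0246724 ]
w 0.58 ((0.5417671799659729, -0.12138824909925461), 0.021476497873663902) [ 0.54020263 -0.12574677  0.02460999]
```

Emit:
play_rows([
  [85,[0,-0.125,0.05],0],
  [85,[0,-0.25,0.08],0],
  [85,[0,-0.375,0.1],0],
  [85,[0,-0.493,0.1],0],
  [85,[0.12,-0.493,0.1],0],
  [85,[0.24,-0.493,0.1],0],
  [85,[0.362,-0.493,0.15],0],
  [85,[0.362,-0.493,0.22],0],
  [85,[0.362,-0.493,0.294],0],
  [85,[0.362,-0.493,0.294],0],
])

```text
time_s: 7.15
eef_pos: [0.7009, 0.1604, -0.0057]
eef_rot: [0.001, 0.998, -0.066, -0.007]
wrist_force: [-1.7, 0.2, 0.2]
opening: 0.996
grasp_force: 0.0
```

Emit:
play_rows([
  [85,[0,0,0],0],
  [30,[0,0,0],0],
  [30,[0,0,0],0],
  [30,[0,0,0],0],
  [30,[0,0,0],0],
  [30,[0,0,0],0],
])

```text
time_s: 7.75
eef_pos: [0.7084, 0.1618, 0.0058]
eef_rot: [-0.001, 0.998, -0.065, 0.002]
wrist_force: [-0.5, 1.9, 6.4]
opening: 0.488
grasp_force: 60.9
```

```bash
python3 -c "
from h import *
rel(.5816,.1171,.0185)"
```

```text
t 7.75 pos [0.7084 0.1618 0.0058] stand [-22.8 106.7] shift [-0.2996  0.1522 -0.0332] turn 0.0003 F [-0.5  1.9  6.4] open 0.49 grip 60.9
```

Emit:
play_rows([
  [30,[0,0,-0.1],0],
  [30,[-0.1,0,-0.13],0],
  [30,[-0.2,0.05,-0.13],0],
  [30,[-0.298,0.152,-0.13],0],
  [30,[-0.298,0.152,-0.13],0],
  [30,[-0.298,0.152,-0.13],0],
  [30,[-0.298,0.152,-0.07],0],
  [30,[-0.298,0.152,-0.04],0],
  [30,[-0.298,0.152,-0.034],0],
  [30,[-0.298,0.152,-0.034],0],
])

```text
time_s: 8.75
eef_pos: [0.5812, 0.1167, 0.0164]
eef_rot: [-0.0, 0.998, -0.065, -0.0]
wrist_force: [-0.0, -0.3, -2.9]
opening: 0.489
grasp_force: 62.3
```

```bash
python3 -c "
from h import *
rel(.5816,.1171,.0168)"
```

```text
t 8.75 pos [0.5812 0.1167 0.0164] stand [-143.    45.3] shift [ 0.0009 -0.0011 -0.0011] turn 0.0003 F [-0.  -0.3 -2.9] open 0.49 grip 62.3
```

Emit:
play_rows([
  [30,[0,0,0.003],0],
  [30,[0,0,0.006],0],
  [30,[0,0,0.006],0],
  [62,[0,0,0.006],0],
  [62,[0,0,0.006],0],
  [62,[0,0,0.006],0],
  [62,[0,0,-0.1],0],
  [85,[0,0,-0.2],0],
  [85,[-0.1,0.05,-0.2],0.04],
  [85,[-0.2,0.1,-0.2],0.08],
])

```text
time_s: 9.75
eef_pos: [0.4973, 0.0869, 0.0983]
eef_rot: [-0.0, 0.981, -0.192, 0.002]
wrist_force: [-0.6, -2.0, -0.4]
opening: 0.996
grasp_force: 0.0
```

Emit:
play_rows([
  [85,[-0.2,0.05,0],0.05],
  [85,[-0.2,0.05,0],0.1],
  [85,[-0.2,0.05,0],0.15],
  [85,[-0.2,0.05,0],0.2],
  [85,[-0.2,0.05,0],0.24],
  [85,[-0.2,0.05,0],0.29],
  [85,[-0.2,0.05,0],0.34],
  [85,[-0.2,0.05,0],0.39],
  [85,[-0.2,0.05,0],0.43],
  [85,[-0.2,0.05,0],0.46],
])

```text
time_s: 10.75
eef_pos: [0.4071, 0.0583, 0.0933]
eef_rot: [0.026, -0.627, 0.778, 0.019]
wrist_force: [0.8, 0.2, 0.5]
opening: 0.999
grasp_force: 0.0
```

```bash
python3 - <<'E'
from h import *
rel(.43,.07,.1); print(get_obs()['q'])
for n in ("top","scene"):
    c=camera(n);P=pts(c); save(c,n+"2.png")
    p=plate_fit(c,P); print("plate",len(p),cv2.minAreaRect(p.astype(np.float32)))
    for d in masks_of(c,"weight1")[:6]:
        m=d["mask"]&(P[...,2]>.019)&(P[...,2]<.042)
        if m.sum()>5: print("w",round(d["conf"],2),np.round(cv2.minEnclosingCircle(P[m][:,:2].astype(np.float32))[0],3),P[m].mean(0).round(3))
E
```

```text
t 10.75 pos [0.4071 0.0583 0.0933] stand [-307.9  -35.6] shift [-0.0419 -0.0497 -0.0139] turn -0.5263 F [0.8 0.2 0.5] open 1.0 grip 0.0
[-0.19994873 -0.02138921  2.13736849  0.07408412  1.02298725  3.11769169]
plate 3502 ((0.5641933679580688, 0.050215527415275574), (0.2323153018951416, 0.12745219469070435), 72.27794647216797)
w 0.63 [0.609 0.264] [0.608 0.264 0.024]
w 0.58 [0.585 0.114] [0.584 0.114 0.034]
w 0.52 [ 0.535 -0.017] [ 0.535 -0.018  0.034]
w 0.52 [ 0.543 -0.12 ] [ 0.543 -0.12   0.025]
plate 715 ((0.5651803612709045, 0.04942882061004639), (0.2323894500732422, 0.1280006468296051), 71.65076446533203)
w 0.81 [ 0.535 -0.02 ] [ 0.539 -0.024  0.03 ]
w 0.64 [ 0.543 -0.119] [ 0.543 -0.121  0.023]
w 0.5 [0.583 0.113] [0.587 0.109 0.03 ]
```

View pics/scene2.png

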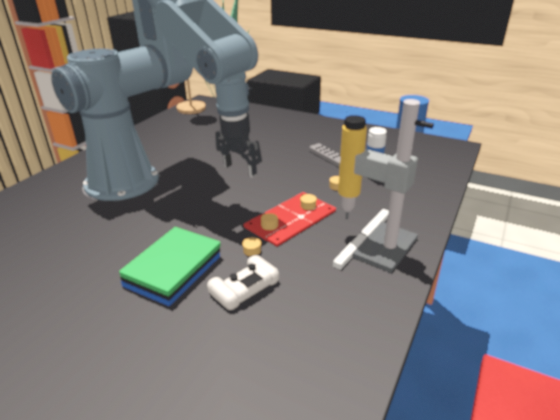

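The view shows the two weights standing upright on the plate at (270,221) and (309,202). My half turn went towards the last joint's limit, so I turn the other way round.

Emit:
play_rows([
  [85,[0,0,0],-0.04],
  [85,[0,0,0],-0.08],
  [85,[0,0,0],-0.13],
  [85,[0,0,0],-0.18],
  [85,[0,0,0],-0.23],
  [85,[0,0,0],-0.28],
  [85,[0,0,0],-0.33],
  [85,[0,0,0],-0.38],
  [85,[0,0,0],-0.43],
  [85,[0,0,0],-0.48],
])

```text
time_s: 11.95
eef_pos: [0.4069, 0.0596, 0.0932]
eef_rot: [-0.031, 0.987, -0.161, 0.002]
wrist_force: [-0.4, 0.1, -0.6]
opening: 0.999
grasp_force: 0.0
```

Emit:
play_rows([
  [85,[0,0,0],-0.04],
  [85,[0,0,0],-0.08],
  [85,[0,0,0],-0.13],
  [85,[0,0,0],-0.18],
  [85,[0,0,0],-0.22],
  [85,[0,0,0],-0.27],
  [85,[0,0,0],-0.32],
  [85,[0,0,0],-0.36],
  [85,[0,0,0],-0.41],
  [85,[0,0,0],-0.45],
])

```text
time_s: 12.95
eef_pos: [0.4069, 0.0596, 0.0932]
eef_rot: [-0.022, 0.855, 0.518, 0.022]
wrist_force: [0.1, 0.1, -0.2]
opening: 0.993
grasp_force: 0.0
```

```bash
python3 -c "
from h import *
rel(.43,.07,.1); print(get_obs()['q'])"
```

```text
t 12.95 pos [0.4069 0.0596 0.0932] stand [-308.3  -34.3] shift [ 0.0508  0.039  -0.0146] turn 0.3891 F [ 0.1  0.1 -0.2] open 0.99 grip 0.0
[-0.19578465 -0.02020102  2.13652168  0.07263722  1.02365303  0.2465261 ]
```

```bash
cat >> h.py <<'E'
def W(x,y): p=O+(x*U+y*V)/1000; return p[0],p[1]
E
python3 -c "
from h import *
rel(*W(-265,-19),.06)
from scipy.spatial.transform import Rotation as Ro
w,a,b,c=get_obs()['eef_rot'];print(Ro.from_quat([a,b,c,w]).as_matrix().round(3))"
```

```text
t 12.95 pos [0.4069 0.0596 0.0932] stand [-308.3  -34.3] shift [0.0678 0.09   0.0859] turn 0.3891 F [ 0.1  0.1 -0.2] open 0.99 grip 0.0
[[ 0.461  0.887  0.015]
 [ 0.885 -0.461  0.06 ]
 [ 0.06  -0.015 -0.998]]
```

Emit:
play_rows([
  [85,[0.068,0.09,0.086],-0.04],
  [85,[0.068,0.09,0.086],-0.08],
  [85,[0.068,0.09,0.086],-0.13],
  [85,[0.068,0.09,0.086],-0.18],
  [85,[0.068,0.09,0.086],-0.22],
  [85,[0.068,0.09,0.086],-0.27],
  [85,[0.068,0.09,0.086],-0.32],
  [85,[0.068,0.09,0.086],-0.36],
  [85,[0.068,0.09,0.086],-0.41],
  [85,[0.068,0.09,0.086],-0.45],
])

```text
time_s: 13.95
eef_pos: [0.4519, 0.0689, 0.0598]
eef_rot: [-0.002, 0.313, 0.949, 0.031]
wrist_force: [0.1, -0.1, 0.5]
opening: 0.995
grasp_force: 0.0
```

Emit:
play_rows([
  [85,[0,0,0],-0.04],
  [85,[0,0,0],-0.08],
  [85,[0,0,0],-0.12],
  [85,[0,0,0],-0.161],
  [85,[0,0,0],-0.161],
  [85,[0,0,0],-0.161],
])

```text
time_s: 14.55
eef_pos: [0.4518, 0.0685, 0.0598]
eef_rot: [0.005, 0.071, 0.997, 0.031]
wrist_force: [0.2, 0.1, 0.4]
opening: 0.995
grasp_force: 0.0
```

```bash
python3 -c "
from h import *
rel(*W(-265,-19),-.008); print(get_obs()['q'])
rel(*W(-94,-19),-.008)
from scipy.spatial.transform import Rotation as Ro
w,a,b,c=get_obs()['eef_rot'];print(Ro.from_quat([a,b,c,w]).as_matrix().round(3))"
```

```text
t 14.55 pos [0.4518 0.0685 0.0598] stand [-265.   -19.5] shift [ 0.0011 -0.0092  0.1693] turn 0.9969 F [0.2 0.1 0.4] open 0.99 grip 0.0
[-0.15525705  0.14922171  2.04187825  0.07637444  0.94667972 -1.62892064]
t 14.55 pos [0.4518 0.0685 0.0598] stand [-265.   -19.5] shift [-0.4263 -0.0051  0.1721] turn 0.9969 F [0.2 0.1 0.4] open 0.99 grip 0.0
[[-0.99   0.141  0.015]
 [ 0.141  0.988  0.06 ]
 [-0.006  0.062 -0.998]]
```

Emit:
play_rows([
  [85,[0,-0.009,0.1],-0.003],
  [85,[0,-0.009,0.16],-0.003],
  [85,[0,-0.009,0.17],-0.003],
  [85,[0,-0.009,0.17],-0.003],
  [85,[-0.04,-0.009,0.17],-0.003],
  [85,[-0.07,-0.009,0.17],-0.003],
  [85,[-0.1,-0.009,0.17],-0.003],
  [85,[-0.13,-0.008,0.17],-0.003],
  [85,[-0.16,-0.008,0.17],-0.003],
  [85,[-0.19,-0.008,0.17],-0.003],
])

```text
time_s: 15.55
eef_pos: [0.5242, 0.0584, -0.0086]
eef_rot: [0.001, 0.066, 0.997, 0.031]
wrist_force: [-11.1, -2.1, 3.7]
opening: 0.995
grasp_force: 5.5
```

```bash
cat > look.py <<'E'
from h import *
import sys
rel(*W(-94,-19),-.008)
for n in ("top","scene"):
    c=camera(n);P=pts(c)
    if len(sys.argv)>1: save(c,n+sys.argv[1]+".png")
    p=plate_fit(c,P); r=cv2.minAreaRect(p.astype(np.float32)); print("plate",len(p),S(r[0]).round(1),np.round(r[1],4),"ang",round(r[2]-90-np.degrees(YAW),2))
    for d in masks_of(c,"weight1")[:6]:
        m=d["mask"]&(P[...,2]>.019)&(P[...,2]<.042)
        if m.sum()>5: print("w",round(d["conf"],2),S(cv2.minEnclosingCircle(P[m][:,:2].astype(np.float32))[0]).round(0),P[m].mean(0).round(3))
E
python3 look.py 3
```

```text
t 15.55 pos [ 0.5242  0.0584 -0.0086] stand [-191.9  -20. ] shift [-0.2447  0.0026 -0.0017] turn 1.0001 F [-11.1  -2.1   3.7] open 1.0 grip 5.5
plate 1988 [-116.9   25.7] [0.3087 0.1277] ang 0.17
w 0.76 [-150. -195.] [ 0.543 -0.12   0.025]
w 0.74 [-135.  196.] [0.608 0.265 0.024]
w 0.42 [-111.  -85.] [ 0.598 -0.016  0.034]
plate 1309 [-117.8  -15.5] [0.2269 0.1355] ang 0.18
w 0.59 [-138. -208.] [ 0.543 -0.121  0.023]
w 0.5 [-113.   56.] [0.613 0.117 0.03 ]
w 0.48 [-121.  -86.] [ 0.589 -0.021  0.03 ]
w 0.46 [-137.  195.] [0.603 0.262 0.023]
w 0.19 [68.  2.] [0.838 0.028 0.031]
```

View pics/scene3.png

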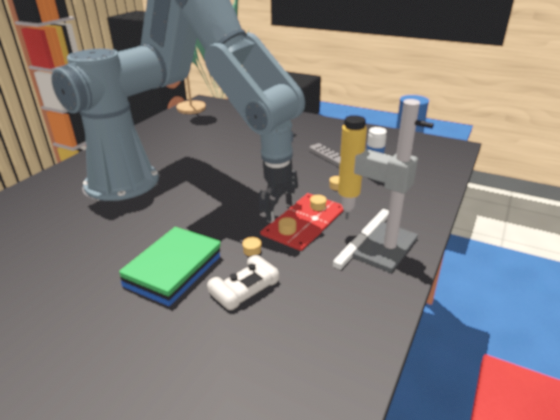

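The plate is now parallel to the fence, with both weights upright on it at (288,227) and (318,203). I keep pushing and stop just short of the fence.

Emit:
play_rows([
  [85,[-0.025,0,0],0],
  [85,[-0.05,0,0],0],
  [85,[-0.075,0,0],0],
  [85,[-0.1,0.001,0],0],
  [85,[-0.125,0.001,0],0],
  [85,[-0.15,0.001,-0.001],0],
  [85,[-0.17,0.002,-0.001],0],
  [85,[-0.19,0.002,-0.001],0],
  [85,[-0.205,0.002,-0.001],0],
  [85,[-0.205,0.002,-0.001],0],
])

```text
time_s: 16.75
eef_pos: [0.6073, 0.049, -0.0076]
eef_rot: [0.003, 0.065, 0.997, 0.031]
wrist_force: [-5.0, 0.7, -0.8]
opening: 0.995
grasp_force: 1.9
```

```bash
python3 look.py 4
```

```text
t 16.75 pos [ 0.6073  0.049  -0.0076] stand [-108.2  -18.4] shift [-0.0355 -0.0016  0.0009] turn 1.0005 F [-5.   0.7 -0.8] open 0.99 grip 1.9
plate 1279 [-37.3  28.9] [0.3151 0.1403] ang 4.68
w 0.81 [-135.  195.] [0.609 0.264 0.024]
w 0.63 [-34.  70.] [0.694 0.128 0.034]
w 0.62 [-151. -194.] [ 0.541 -0.119  0.025]
plate 1462 [-37.1 -12.7] [0.2277 0.1323] ang 1.18
w 0.64 [-152. -196.] [ 0.543 -0.122  0.023]
w 0.58 [-39. -83.] [ 0.669 -0.029  0.031]
w 0.5 [-36.  56.] [0.687 0.103 0.029]
```

Emit:
play_rows([
  [85,[-0.008,0,0],0],
  [85,[-0.016,0,0],0],
  [85,[-0.022,0,0],0],
  [85,[-0.027,0,0],0],
  [85,[-0.03,0,0],0],
  [85,[-0.033,0,0],0],
])

```text
time_s: 17.55
eef_pos: [0.6177, 0.0476, -0.0078]
eef_rot: [0.001, 0.065, 0.997, 0.031]
wrist_force: [-18.3, 1.3, 9.6]
opening: 0.994
grasp_force: 8.9
```

```bash
python3 look.py 5; python3 - <<'E'
from h import *
# plate end edges along y in the stand frame, scene camera vs fence ends
for n in ("top","scene"):
    c=camera(n);P=pts(c);f,g=stand_fit(c,P); d=(f-O); s=np.c_[d@U,d@V]*1000
    print(n,"fence y",np.percentile(s[:,1],[.5,1,99,99.5]).round(1),"x lo",np.percentile(s[:,0],[1,5]).round(1))
    p=plate_fit(c,P)-O; s=np.c_[p@U,p@V]*1000; s=s[(s[:,0]<45)&(abs(s[:,1])<150)]
    print("plate y",np.percentile(s[:,1],[.5,1,99,99.5]).round(1),"x",np.percentile(s[:,0],[.5,1,99,99.5]).round(1))
E
```

```text
t 17.55 pos [ 0.6177  0.0476 -0.0078] stand [-97.7 -18.4] shift [-0.0093 -0.0015  0.0005] turn 1.0007 F [-18.3   1.3   9.6] open 0.99 grip 8.9
plate 1119 [-24.8 -10. ] [0.2321 0.1277] ang 0.86
w 0.83 [-135.  196.] [0.609 0.264 0.024]
w 0.8 [-151. -194.] [ 0.542 -0.12   0.024]
w 0.47 [-24.  68.] [0.702 0.127 0.035]
w 0.29 [-252.  357.] [0.512 0.438 0.021]
plate 1286 [-26.1 -12.5] [0.2288 0.1217] ang 1.01
w 0.79 [-32. -83.] [ 0.677 -0.031  0.03 ]
w 0.72 [-24.  56.] [0.703 0.103 0.029]
w 0.7 [-151. -195.] [ 0.543 -0.121  0.023]
w 0.7 [-140.  194.] [0.603 0.262 0.023]
top fence y [-133.5 -132.2  132.1  133.9] x lo [41.1 42.2]
plate y [-125.8 -125.3  103.8  104.5] x [-87.6 -86.1  37.   37.9]
scene fence y [-133.3 -132.5  129.4  134. ] x lo [36.7 41.5]
plate y [-126.2 -125.8   91.5   96.5] x [-86.  -85.5  31.7  32.4]
```

```bash
cd pics; python3 -c "
import cv2
a=cv2.imread('scene5.png')[170:270,250:420];b=cv2.imread('top5.png')[80:200,160:330]
cv2.imwrite('c5.png',cv2.vconcat([cv2.resize(a,(510,300)),cv2.resize(b[:100],(510,300))]))"
```

```text
(no output)
```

View pics/c5.png

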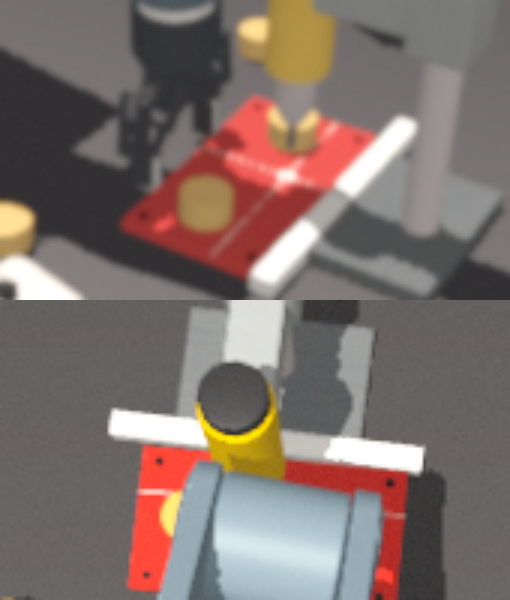

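The crops show the plate against the fence with the scribed lines near the bit. I back off and measure the offset along the fence with the arm out of the way.

Emit:
play_rows([
  [85,[0.05,0,0],0],
  [85,[0.12,0,0],0],
  [85,[0.2,0,-0.1],0],
  [85,[0.32,0,-0.2],0],
  [85,[0.44,0,-0.3],0],
  [85,[0.44,0,-0.3],0],
])

```text
time_s: 18.45
eef_pos: [0.4452, 0.0625, 0.1144]
eef_rot: [0.008, 0.065, 0.997, 0.03]
wrist_force: [0.2, -0.4, 0.6]
opening: 0.997
grasp_force: 0.0
```

```bash
cat > fine.py <<'E'
from h import *
for n in ("top","scene"):
    c=camera(n);P=pts(c);f,g=stand_fit(c,P); d=(f-O); s=np.c_[d@U,d@V]*1000; s=s[s[:,0]<70]
    print(n,"fence y",np.percentile(s[:,1],[.3,1,99,99.7]).round(1), end=" ")
    p=plate_fit(c,P)-O; s=np.c_[p@U,p@V]*1000; s=s[(s[:,0]<45)&(abs(s[:,1])<150)]
    r=cv2.minAreaRect(s.astype(np.float32))
    print("plate y",np.percentile(s[:,1],[.3,1,99,99.7]).round(1),"x",np.percentile(s[:,0],[.3,1,99,99.7]).round(1),r)
    im=c["image"].astype(int); s=(P[...,:2]-O)@np.c_[U,V]*1000
    w=(im.min(-1)>135)&(abs(P[...,2]-.01)<.008)&(s[...,0]>-80)&(s[...,0]<32)&(abs(s[...,1]+15)<105)
    q=s[w]; i=(abs(q[:,0])<15)&(abs(q[:,1])>25); j=q[:,0]<-20
    print(" line along fence: x",np.median(q[i,0]) if i.any() else 0,i.sum()," line across: y",np.median(q[j,1]) if j.any() else 0,np.polyfit(q[j,0],q[j,1],1) if j.sum()>5 else 0,j.sum())
    # head axis
    h=P[(P[...,2]>.300)&(P[...,2]<.33)&(abs(P[...,0]-.7)<.08)&(abs(P[...,1]-.04)<.1)]
    if len(h): print(" headtop",S(cv2.minEnclosingCircle(h[:,:2].astype(np.float32))[0]))
    save(c,n+"6.png")
E
python3 fine.py
```

```text
top fence y [-134.  -132.7  133.3  134. ] plate y [-126.  -124.3  102.3  103.8] x [-88.2 -86.8  35.6  36.6] ((-25.618621826171875, -10.493003845214844), (126.15856170654297, 232.62149047851562), 0.7533185482025146)
 line along fence: x -1.4789813195795434 82  line across: y 4.332623073004344 [0.02017777 5.31959054] 44
 headtop [1.13654801 0.41975849]
scene fence y [-134.2 -133.   131.3  135.9] plate y [-126.9 -126.2   98.9  101.3] x [-92.9 -85.9  33.1  33.7] ((-29.569034576416016, -12.353759765625), (230.9696807861328, 127.329833984375), 88.14241790771484)
 line along fence: x -1.8743890057728434 51  line across: y 6.514203279817253 [ -0.26735331 -12.35573527] 7
 headtop [ 0.32527677 -0.35759803]
```

```bash
cd pics; python3 -c "
import cv2
a=cv2.imread('scene6.png')[170:270,260:430]
cv2.imwrite('c6.png',cv2.resize(a,(782,460),interpolation=cv2.INTER_CUBIC))"
```

```text
(no output)
```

View pics/c6.png

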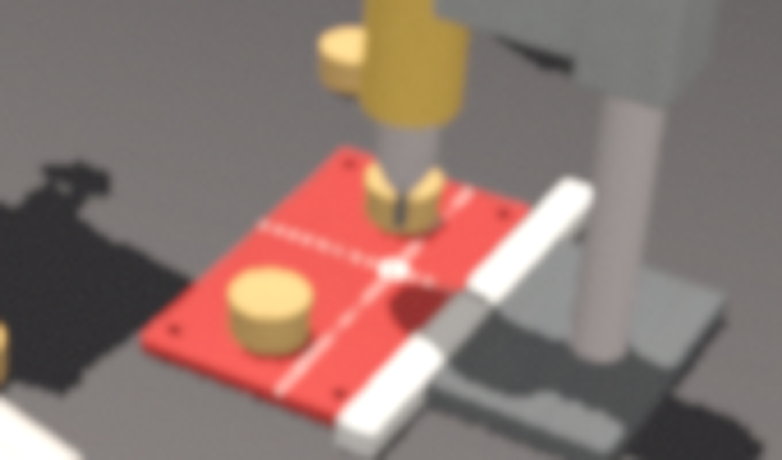

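The crop shows the plate flush at the fence, but the mark at (394,268) lies left of the bit's line as seen. Edges and scribed line both give an offset of about +4 to +5 mm along the fence, so I nudge the +y end with shut fingers.

```bash
python3 -c "
from h import *
rel(*W(-22,145),.1)
rel(*W(-22,145),.005)
rel(*W(-22,114.5),.005)"
```

```text
t 18.55 pos [0.4464 0.0624 0.1149] stand [-269.5  -26.3] shift [-0.6189  0.4237  0.072 ] turn 1.0005 F [ 1.  -0.1  0.1] open 0.99 grip 0.0
t 18.55 pos [0.4464 0.0624 0.1149] stand [-269.5  -26.3] shift [-0.6157  0.409   0.309 ] turn 1.0005 F [ 1.  -0.1  0.1] open 0.99 grip 0.0
t 18.55 pos [0.4464 0.0624 0.1149] stand [-269.5  -26.3] shift [-0.6156  0.3329  0.3043] turn 1.0005 F [ 1.  -0.1  0.1] open 0.99 grip 0.0
```

Emit:
play_rows([
  [0,[-0.1,0.07,0.02],0],
  [0,[-0.2,0.14,0.03],0],
  [0,[-0.3,0.21,0.04],0],
  [0,[-0.4,0.28,0.05],0],
  [0,[-0.5,0.35,0.06],0],
  [0,[-0.616,0.41,0.07],0],
  [0,[-0.616,0.41,0.15],0],
  [0,[-0.616,0.41,0.25],0],
  [0,[-0.616,0.41,0.308],0],
  [0,[-0.616,0.41,0.308],0],
])

```text
time_s: 19.55
eef_pos: [0.7168, 0.1999, 0.001]
eef_rot: [0.009, 0.065, 0.997, 0.031]
wrist_force: [-0.8, -0.4, 0.7]
opening: -0.005
grasp_force: 0.0
```

```bash
python3 -c "
from h import *
rel(*W(-22,114.5),.005)"
```

```text
t 19.55 pos [0.7168 0.1999 0.001 ] stand [-19.5 145.6] shift [ 0.0062 -0.0769 -0.0148] turn 1.0002 F [-0.8 -0.4  0.7] open -0.01 grip 0.0
```

Emit:
play_rows([
  [0,[0,-0.03,0],0],
  [0,[0,-0.055,0],0],
  [0,[0,-0.065,-0.003],0],
  [0,[0,-0.07,-0.003],0],
  [0,[0,-0.074,-0.003],0],
  [0,[0,-0.077,-0.003],0],
  [0,[0,-0.077,-0.003],0],
])

```text
time_s: 20.25
eef_pos: [0.7106, 0.1717, 0.0005]
eef_rot: [0.007, 0.065, 0.997, 0.033]
wrist_force: [2.2, 8.6, 2.7]
opening: 0.001
grasp_force: 5.0
```

```bash
python3 -c "
from h import *
rel(*W(-22,114.5),.005)"; python3 fine.py
```

```text
t 20.25 pos [7.106e-01 1.717e-01 5.000e-04] stand [-22.  116.8] shift [-0.     -0.0051 -0.0117] turn 1.0004 F [2.2 8.6 2.7] open 0.0 grip 5.0
top fence y [-134.2 -133.3   69.6   70.3] plate y [-128.4 -127.1   63.2   67.8] x [-87.6 -86.5  35.7  36.8] ((-24.541725158691406, -29.397743225097656), (126.97982788085938, 198.8524627685547), 1.1464898586273193)
 line along fence: x -0.18270834669848748 41  line across: y 0 0 0
 headtop [-34.21299009  22.74847605]
scene fence y [-134.8 -133.2  132.4  135.5] plate y [-129.1 -128.2  100.8  103.6] x [-87.7 -86.4  32.9  34.2] ((-30.48871612548828, -12.348106384277344), (130.99046325683594, 234.5423126220703), 0.549167811870575)
 line along fence: x -1.4137137522945287 32  line across: y 0 0 0
 headtop [-29.46665851  36.58597232]
```

Emit:
play_rows([
  [0,[0,-0.003,0],0],
  [0,[0,-0.006,0],0],
  [0,[0,-0.006,0],0],
  [0,[0,-0.006,0],0],
])

```text
time_s: 20.75
eef_pos: [0.7102, 0.1697, 0.0004]
eef_rot: [0.007, 0.065, 0.997, 0.033]
wrist_force: [2.4, 10.8, 4.9]
opening: 0.003
grasp_force: 5.5
```

```bash
python3 -c "
from h import *
rel(*W(-22,114.5),.005)"; python3 fine.py
```

```text
t 20.75 pos [7.102e-01 1.697e-01 4.000e-04] stand [-22.1 114.8] shift [-0.0003 -0.0001 -0.0115] turn 1.0005 F [ 2.4 10.8  4.9] open 0.0 grip 5.5
top fence y [-134.2 -133.3   66.5   67.7] plate y [-130.7 -129.2   61.5   66.5] x [-87.8 -86.8  35.6  36.4] ((-24.88626480102539, -14.343414306640625), (127.12480926513672, 233.8481903076172), 1.1248644590377808)
 line along fence: x -1.25998341459261 44  line across: y 0 0 0
 headtop [-34.35651277  20.55387918]
scene fence y [-134.9 -133.5  131.6  135.6] plate y [-131.1 -130.2   99.7  101.7] x [-88.5 -86.6  33.3  34.1] ((-30.082157135009766, -7.995658874511719), (247.5345916748047, 128.62332153320312), 89.91545867919922)
 line along fence: x -1.2066863798555731 30  line across: y 0 0 0
 headtop [-29.67055741  35.84014855]
```

Emit:
play_rows([
  [0,[0,0.04,0],0],
  [0,[0,0.08,0],0],
  [0,[0,0.1,-0.1],0],
  [0,[0,0.1,-0.22],0],
  [85,[0.1,0.05,-0.28],0],
  [85,[0.22,-0.03,-0.28],0],
  [85,[0.34,-0.11,-0.28],0],
  [85,[0.46,-0.2,-0.28],0],
  [85,[0.58,-0.29,-0.28],0],
  [85,[0.62,-0.33,-0.28],0],
])

```text
time_s: 21.85
eef_pos: [0.4494, 0.0664, 0.1016]
eef_rot: [0.005, 0.065, 0.997, 0.031]
wrist_force: [0.1, -1.3, 1.1]
opening: 0.985
grasp_force: 0.0
```

```bash
python3 fine.py; python3 - <<'E'
from h import *
rel(*W(-120,-19),-.008)
E
```

```text
top fence y [-134.1 -132.8  133.5  134.5] plate y [-130.3 -128.8   97.7   99.2] x [-88.8 -87.6  35.4  36.4] ((-24.969058990478516, -14.786460876464844), (127.74698638916016, 232.9745635986328), 1.3172073364257812)
 line along fence: x -1.7720662783215986 83  line across: y -0.40782284644936356 [0.03129736 1.20157923] 43
 headtop [1.61200167 0.18997703]
scene fence y [-134.1 -132.7  132.3  136.5] plate y [-131.1 -130.6   90.7   94.9] x [-87.1 -85.1  33.3  33.6] ((-31.28313446044922, -17.90338134765625), (130.58956909179688, 225.58251953125), 1.2332401275634766)
 line along fence: x -2.4999376672812645 59  line across: y 3.5850007011120772 [2.30415613e-03 3.85084529e+00] 8
 headtop [ 1.27590544 -0.05923171]
t 21.95 pos [0.444  0.066  0.0993] stand [-272.3  -23. ] shift [-0.3814 -0.0063  0.2676] turn 1.0001 F [ 0.6 -0.7  0.1] open 1.0 grip 0.0
```

Emit:
play_rows([
  [85,[-0.12,0.054,0.1],0],
  [85,[-0.24,0.054,0.2],0],
  [85,[-0.34,0.054,0.267],0],
  [85,[-0.36,0.054,0.267],0],
  [85,[-0.38,0.054,0.267],0],
  [85,[-0.41,0.054,0.267],0],
  [85,[-0.425,0.054,0.267],0],
  [85,[-0.435,0.054,0.267],0],
  [85,[-0.441,0.054,0.267],0],
  [85,[-0.446,0.054,0.267],0],
])

```text
time_s: 22.95
eef_pos: [0.6225, 0.0731, -0.0034]
eef_rot: [-0.006, 0.066, 0.997, 0.031]
wrist_force: [-35.0, 1.8, 25.0]
opening: 0.997
grasp_force: 21.4
```

```bash
python3 -c "
from h import *
rel(*W(-93,5),-.008)"
```

```text
t 22.95 pos [ 0.6225  0.0731 -0.0034] stand [-96.3   7.5] shift [-0.0084 -0.0069  0.0111] turn 1.0004 F [-35.    1.8  25. ] open 1.0 grip 21.4
```

Emit:
play_rows([
  [85,[0.03,0,0],0],
  [85,[0.1,0,0],0],
  [85,[0.2,-0.05,-0.1],0],
  [85,[0.32,-0.05,-0.2],0],
  [85,[0.44,-0.05,-0.27],0],
  [85,[0.44,-0.05,-0.27],0],
  [85,[0.44,-0.05,-0.27],0],
])

```text
time_s: 23.65
eef_pos: [0.4523, 0.0684, 0.1058]
eef_rot: [0.007, 0.065, 0.997, 0.031]
wrist_force: [0.2, 0.2, -0.7]
opening: 0.994
grasp_force: 0.0
```

```bash
python3 fine.py; python3 fine.py; python3 - <<'E'
from h import *
# bit against mark in the scene camera: expected pixels of bit line & mark
c=camera("scene");K=c["intrinsics"]
for p in ((*W(0,0),.04),(*W(0,0),.01),(*W(0,5),.01),(*W(5,0),.01)):
    print(np.round(cv2.projectPoints(np.array([p],float),np.array(c["rvec"],float),np.array(c["tvec"],float),K,None)[0].ravel(),1))
a=cv2.resize(c["image"][195:245,320:380,::-1],(720,600),interpolation=cv2.INTER_CUBIC); cv2.imwrite("pics/z7.png",a)
print(get_obs()["wrist_force"])
E
```

```text
top fence y [-134.1 -132.7  132.7  134.4] plate y [-130.2 -128.5   97.6   98.9] x [-88.2 -86.9  35.6  36.7] ((-25.33435821533203, -14.828018188476562), (126.4758071899414, 232.42503356933594), 1.2605187892913818)
 line along fence: x -1.5750598062087773 79  line across: y -0.39006553790667725 [0.0273009  1.05224296] 43
 headtop [1.27175017 0.35971639]
scene fence y [-134.8 -133.3  130.6  136.4] plate y [-131.7 -131.2   93.3   96.2] x [-95.5 -92.1  32.8  32.9] ((-30.64421844482422, -17.905242919921875), (228.80767822265625, 129.8185577392578), 89.70515441894531)
 line along fence: x -2.4201011359514975 57  line across: y 2.4979388983031305 [0.01178497 3.51085691] 9
 headtop [0.38543342 0.34684092]
top fence y [-134.  -132.7  133.6  134.2] plate y [-130.2 -128.6   98.1  100.2] x [-88.1 -86.7  35.5  36.6] ((-24.9368896484375, -14.5888671875), (128.22976684570312, 232.3390350341797), 1.2055691480636597)
 line along fence: x -1.64545531188474 79  line across: y -0.17891921238387126 [0.02633049 1.07041294] 42
 headtop [0.96792014 0.2107593 ]
scene fence y [-133.8 -133.4  131.9  136.2] plate y [-132.5 -131.7   93.7   95.6] x [-93.2 -92.4  33.2  33.4] ((-30.47739028930664, -18.361114501953125), (228.90853881835938, 128.92059326171875), 89.66392517089844)
 line along fence: x -1.75485163558404 55  line across: y 4.164493612892128 [-0.03319411  2.20117099] 6
 headtop [ 1.29069411 -0.02886912]
[345.5 220. ]
[344.6 229.8]
[345.6 228.8]
[346.4 230.4]
[ 0.59445109  0.13086162 -0.52143182]
```

View pics/z7.png

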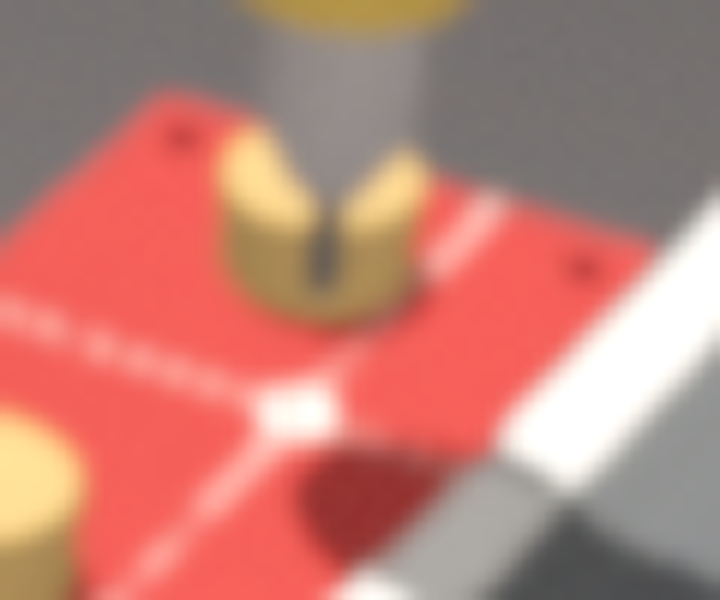

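The zoomed crop shows the bit tip at (323,290) and the mark at (298,410). That may leave 2 to 3 mm of error, so I fit the fence line and the wrist view more finely.

```bash
cat > ang.py <<'E'
from h import *
acc=[]
for k in range(3):
    c=camera("top");P=pts(c)
    im=c["image"].astype(int); s=(P[...,:2]-O)@np.c_[U,V]*1000; z=P[...,2]
    fe=(im.min(-1)>110)&(abs(z-.016)<.005)&(s[...,0]>30)&(s[...,0]<75)&(abs(s[...,1])<145)
    pl=(im[...,0]>110)&(im[...,1]<90)&(im[...,2]<90)&(abs(z-.01)<.01)&(s[...,0]<45)&(s[...,0]>-100)&(abs(s[...,1])<150)
    def edge(m,fn,ax,rng,step=6):
        r=[]
        for b in np.arange(*rng,step):
            q=s[m&(s[...,1-ax]>=b)&(s[...,1-ax]<b+step)]
            if len(q)>3: r.append((b+step/2,fn(q[:,ax])))
        r=np.array(r); f=np.polyfit(r[:,0],r[:,1],1); k_=abs(r[:,1]-np.polyval(f,r[:,0]))<2.5
        f=np.polyfit(r[k_,0],r[k_,1],1); return np.degrees(f[0]),f[1]
    acc.append(np.r_[edge(fe,np.min,0,(-125,125)),edge(fe,np.max,0,(-125,125)),edge(pl,np.max,0,(-120,90)),edge(pl,np.min,0,(-120,90)),edge(pl,np.min,1,(-80,30)),edge(pl,np.max,1,(-80,30))])
print("deg,offset: fence front, fence back, plate front, plate rear, plate -y end, +y end"); print(np.mean(acc,0).round(2))
# column & head & bit geometry from scene/top
E
python3 ang.py
python3 - <<'E'
from h import *
from scipy.spatial.transform import Rotation as Ro
o=get_obs(); c=camera("wrist"); K=c["intrinsics"]; T=np.array(c["T_tool_cam"]); z=c["range_z"]
w,a,b,cc=o["eef_rot"]; R=Ro.from_quat([a,b,cc,w]).as_matrix()
v,u=np.mgrid[:420,:560]; x=(u-K[0,2])/K[0,0]; y=(v-K[1,2])/K[1,1]; th=np.hypot(x,y); k=np.tan(th)/np.maximum(th,1e-9)
p=np.stack([x*k*z,y*k*z,z],-1)@T[:3,:3].T+T[:3,3]; P=p@R.T+o["eef_pos"]
im=c["image"].astype(int); s=(P[...,:2]-O)@np.c_[U,V]*1000
np.savez("w.npz",s=s,z=P[...,2],im=im)
pl=(im[...,0]>90)&(im[...,1]<80)&(im[...,2]<80)&(abs(P[...,2]-.01)<.012); q=s[pl]; print("plate",pl.sum(),np.percentile(q,[1,99],0).round(1),"z",np.median(P[...,2][pl]), cv2.minAreaRect(q.astype(np.float32)))
for d in masks_of(c,"bit")[:2]+masks_of(c,"mark")[:2]:
    print(d["conf"],np.round(d["rect"],1))
cv2.imwrite("pics/w8.png",cv2.resize(c["image"][...,::-1],(784,588)))
E
```

```text
plate 83 [[-91.  -97.5]
 [-85.5  73.2]] z 0.001947822103005259 ((-88.11347198486328, -11.515823364257812), (2.7957849502563477, 174.04367065429688), 1.3413234949111938)
0.95 [285.9 366.4 161.3  10.5]Traceback (most recent call last):
  File "ang.py", line 15, in <module>
    acc.append(np.r_[edge(fe,np.min,0,(-125,125)),edge(fe,np.max,0,(-125,125)),edge(pl,np.max,0,(-120,90)),edge(pl,np.min,0,(-120,90)),edge(pl,np.min,1,(-80,30)),edge(pl,np.max,1,(-80,30))])
                                                                               ~~~~^^^^^^^^^^^^^^^^^^^^^^^
  File "ang.py", line 14, in edge
    f=np.polyfit(r[k_,0],r[k_,1],1); return np.degrees(f[0]),f[1]
    raise TypeError("expected non-empty vector for x")
TypeError: expected non-empty vector for x
```

View pics/w8.png

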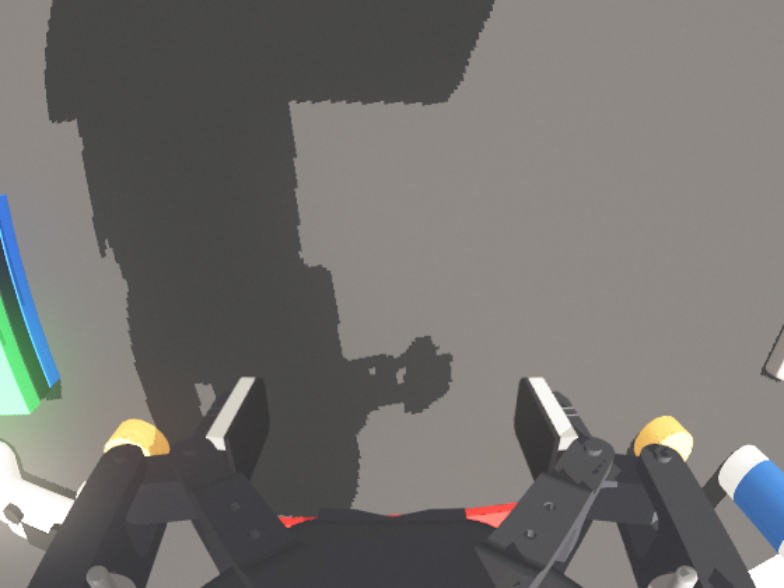

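Emit:
play_rows([
  [85,[-0.2,0.04,0],0.04],
  [85,[-0.2,0.04,0],0.08],
  [85,[-0.2,0.04,0],0.13],
  [85,[-0.2,0.04,0],0.18],
  [85,[-0.2,0.04,0],0.22],
  [85,[-0.2,0.04,0],0.27],
  [85,[-0.2,0.04,0],0.32],
  [85,[-0.2,0.04,0],0.36],
  [85,[-0.2,0.04,0],0.41],
  [85,[-0.2,0.04,0],0.45],
])

```text
time_s: 25.1
eef_pos: [0.5351, 0.073, 0.1042]
eef_rot: [-0.016, 0.699, 0.714, 0.026]
wrist_force: [-0.1, -0.0, 0.7]
opening: 0.996
grasp_force: 0.0
```

Emit:
play_rows([
  [85,[0,0,0],0.04],
  [85,[0,0,0],0.08],
  [85,[0,0,0],0.13],
  [85,[0,0,0],0.18],
  [85,[0,0,0],0.22],
  [85,[0,0,0],0.27],
  [85,[0,0,0],0.32],
  [85,[0,0,0],0.36],
  [85,[0,0,0],0.41],
  [85,[0,0,0],0.45],
])

```text
time_s: 26.1
eef_pos: [0.5351, 0.073, 0.1043]
eef_rot: [-0.03, 0.996, 0.089, 0.009]
wrist_force: [0.1, -0.8, -0.4]
opening: 0.992
grasp_force: 0.0
```

Emit:
play_rows([
  [85,[0,0,0],0.05],
  [85,[0,0,0],0.1],
  [85,[0,0,0],0.1],
  [85,[0,0,0],0.1],
])

```text
time_s: 26.5
eef_pos: [0.5351, 0.073, 0.1045]
eef_rot: [-0.031, 0.997, -0.064, 0.005]
wrist_force: [0.2, -0.8, 0.8]
opening: 0.992
grasp_force: 0.0
```

```bash
sed -i 's/<2.5$/<=max(2.5,np.median(abs(r[:,1]-np.polyval(f,r[:,0])))*1.5)/' ang.py; python3 ang.py
cat > wr.py <<'E'
from h import *
from scipy.spatial.transform import Rotation as Ro
o=get_obs(); c=camera("wrist"); K=c["intrinsics"]; T=np.array(c["T_tool_cam"]); z=c["range_z"]
w,a,b,cc=o["eef_rot"]; R=Ro.from_quat([a,b,cc,w]).as_matrix()
v,u=np.mgrid[:420,:560]; x=(u-K[0,2])/K[0,0]; y=(v-K[1,2])/K[1,1]; th=np.hypot(x,y); k=np.tan(th)/np.maximum(th,1e-9)
p=np.stack([x*k*z,y*k*z,z],-1)@T[:3,:3].T+T[:3,3]; P=p@R.T+o["eef_pos"]
im=c["image"]; s=(P[...,:2]-O)@np.c_[U,V]*1000
np.savez("w.npz",s=s,z=P[...,2],im=im)
cv2.imwrite("pics/w9.png",cv2.resize(im[...,::-1],(784,588)))
print(S(o["eef_pos"]),o["time_s"])
E
python3 wr.py
```

```text
deg,offset: fence front, fence back, plate front, plate rear, plate -y end, +y end
[   0.41   41.44    0.37   61.81   -6.     28.13    3.32  -75.77    1.34
 -128.87    2.45  100.31]
[-182.91960546   -4.11003917] 26.65
```

View pics/w9.png

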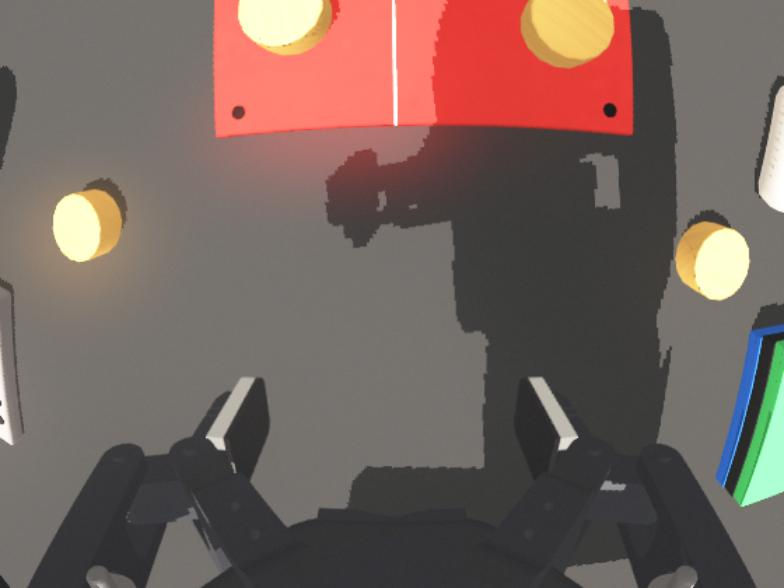

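Emit:
play_rows([
  [85,[0,0.1,0],0],
  [85,[0,0.2,0],0],
  [85,[0,0.265,0],0],
  [85,[0.1,0.265,0],0],
  [85,[0.2,0.265,0],0],
  [85,[0.3,0.265,0],0],
  [85,[0.35,0.265,0],0],
  [85,[0.35,0.265,0],0],
  [85,[0.35,0.265,0],0],
])

```text
time_s: 27.6
eef_pos: [0.6595, -0.0499, 0.0986]
eef_rot: [-0.031, 0.997, -0.065, 0.005]
wrist_force: [-0.1, 0.5, 0.2]
opening: 0.99
grasp_force: 0.0
```

```bash
python3 wr.py; python3 - <<'E'
import numpy as np,cv2
d=np.load("w.npz"); s,z,im=d["s"],d["z"],d["im"].astype(int)
red=(im[...,0]>70)&(im[...,0]>2.2*im[...,1])&(im[...,0]>2.2*im[...,2])&(abs(z-.01)<.012)
q=s[red]; print("red",red.sum(),np.percentile(q,[.5,99.5],0).round(1),np.median(z[red]))
def line(m,ax,fn,lo,hi,st=4):
    r=[]
    for b in np.arange(lo,hi,st):
        t=s[m&(s[...,1-ax]>=b)&(s[...,1-ax]<b+st)]
        if len(t)>8: r.append((b+st/2,fn(t[:,ax])))
    r=np.array(r)
    if len(r)<4: return None
    f=np.polyfit(r[:,0],r[:,1],1)
    for _ in range(4):
        e=abs(r[:,1]-np.polyval(f,r[:,0])); k=e<=max(1,1.5*np.median(e)); f=np.polyfit(r[k,0],r[k,1],1)
    return np.degrees(np.arctan(f[0])).round(2),f[1].round(2),len(r),k.sum()
hi=lambda a:np.percentile(a,98); lo=lambda a:np.percentile(a,2)
print("plate front",line(red,0,hi,-125,20),"rear",line(red,0,lo,-125,80),"-y end",line(red,1,lo,-80,35))
fe=(im.min(-1)>90)&(np.ptp(im,axis=-1)<40)&(abs(z-.016)<.006)&(s[...,0]>30)&(s[...,0]<75)
print("fence",fe.sum(),line(fe,0,lo,-130,130),line(fe,0,hi,-130,130),np.percentile(s[fe][:,1],[.5,99.5]) if fe.any() else 0)
wh=(im.min(-1)>90)&(np.ptp(im,axis=-1)<60)&(abs(z-.01)<.006)&(s[...,0]<30)&(s[...,0]>-80)&(abs(s[...,1])<100)
t=s[wh]; print("white",len(t))
print("along",line(wh&(abs(s[...,0])<8),0,np.median,-120,60),"across",line(wh&(abs(s[...,1])<9),1,np.median,-85,30))
disc=cv2.erode(wh.astype(np.uint8),np.ones((5,5)))>0
print("disc",disc.sum(),s[disc].mean(0) if disc.any() else 0)
b=(z>.042)&(z<.066)&(np.hypot(s[...,0],s[...,1])<12); print("bit",b.sum(),s[b].mean(0) if b.any() else 0,np.argwhere(b).mean(0) if b.any() else 0)
h=(z>.075)&(z<.115)&(np.hypot(s[...,0],s[...,1])<25); t=s[h]
from scipy.optimize import least_squares
def circ(t,r): return least_squares(lambda c:np.hypot(*(t-c).T)-r,[0,0],loss="soft_l1").x
if len(t)>20: print("chuck",len(t),circ(t,17))
h=(z>.13)&(z<.3)&(np.hypot(s[...,0],s[...,1])<35); t=s[h]
if len(t)>20: print("head",len(t),circ(t,27))
if b.sum()>5: print("bit fit",circ(s[b],3.5))
E
```

```text
[ -43.45943854 -109.53996044] 27.6
red 29482 [[ -89.6 -127.3]
 [  37.1   95.6]] 0.009319381930297355
plate front (np.float64(-1.51), np.float64(33.91), 37, np.int64(37)) rear (np.float64(-1.46), np.float64(-86.13), 52, np.int64(43)) -y end (np.float64(2.42), np.float64(-124.56), 29, np.int64(24))
fence 9843 (np.float64(0.36), np.float64(40.01), 65, np.int64(65)) (np.float64(1.91), np.float64(64.56), 65, np.int64(62)) [-131.3578002   134.01515146]
white 578
along (np.float64(-1.24), np.float64(-3.71), 17, np.int64(16)) across (np.float64(1.03), np.float64(2.51), 6, np.int64(5))
disc 37 [-3.46052682  2.15435516]
bit 138 [0.48800117 0.05452771] [170.2173913  119.29710145]
chuck 1499 [-0.67045505  3.01486981]
head 8905 [-0.62288164  2.9024438 ]
bit fit [-0.31752433  2.77139366]
```

The wrist data give a relative angle of 1.9°, with the -y corner touching the fence. The mark is about 3 mm short in x and fine in y. The raised +y finger rode over the plate in the last push, so now I push the +y end of the rear edge with shut fingers.

Emit:
play_rows([
  [0,[-0.12,0,0],0],
  [0,[-0.24,0,0],0],
  [0,[-0.32,0,0],0],
  [0,[-0.3425,-0.1,0],0],
  [0,[-0.3425,-0.22,0],0],
  [0,[-0.3425,-0.34,0],0],
  [0,[-0.3425,-0.45,0],0],
  [0,[-0.3425,-0.487,0],0],
  [0,[-0.3425,-0.487,0],0],
])

```text
time_s: 28.55
eef_pos: [0.5485, 0.1624, 0.1107]
eef_rot: [-0.031, 0.998, -0.063, 0.005]
wrist_force: [0.7, -1.3, -0.5]
opening: -0.0
grasp_force: 0.0
```

```bash
python3 -c "
from h import *
rel(*W(-130,85),.004)
rel(*W(-100,85),.004)
rel(*W(-90,85),.004)"
```

```text
t 28.55 pos [0.5485 0.1624 0.1107] stand [-181.4   86.3] shift [0.1268 0.0205 0.2667] turn 0.0017 F [ 0.7 -1.3 -0.5] open -0.0 grip 0.0
t 28.55 pos [0.5485 0.1624 0.1107] stand [-181.4   86.3] shift [0.2018 0.0209 0.2672] turn 0.0017 F [ 0.7 -1.3 -0.5] open -0.0 grip 0.0
t 28.55 pos [0.5485 0.1624 0.1107] stand [-181.4   86.3] shift [0.2268 0.0211 0.2674] turn 0.0017 F [ 0.7 -1.3 -0.5] open -0.0 grip 0.0
```

Emit:
play_rows([
  [0,[0.12,0.02,0.1],0],
  [0,[0.127,0.02,0.2],0],
  [0,[0.127,0.02,0.255],0],
  [0,[0.127,0.02,0.26],0],
  [0,[0.127,0.02,0.26],0],
])

```text
time_s: 29.05
eef_pos: [0.5996, 0.151, 0.0062]
eef_rot: [-0.03, 0.997, -0.066, 0.004]
wrist_force: [-0.7, -0.1, 0.3]
opening: -0.002
grasp_force: 0.0
```

```bash
python3 -c "
from h import *
rel(*W(-90,85),.004)"
```

```text
t 29.05 pos [0.5996 0.151  0.0062] stand [-129.2   81.7] shift [ 0.0981 -0.0077  0.0066] turn 0.0001 F [-0.7 -0.1  0.3] open -0.0 grip 0.0
```

Emit:
play_rows([
  [0,[0.03,-0.008,0.006],0],
  [0,[0.06,-0.008,0.006],0],
  [0,[0.07,-0.008,0.006],0],
  [0,[0.078,-0.008,0.006],0],
  [0,[0.084,-0.008,0.006],0],
  [0,[0.09,-0.008,0.006],0],
  [0,[0.095,-0.008,0.006],0],
  [0,[0.098,-0.008,0.006],0],
])

```text
time_s: 29.85
eef_pos: [0.6339, 0.1515, 0.0054]
eef_rot: [-0.031, 0.997, -0.064, -0.001]
wrist_force: [-23.4, 2.2, 16.5]
opening: 0.003
grasp_force: 11.9
```

```bash
python3 -c "
from h import *
rel(*W(-90,85),.004)"
```

```text
t 29.85 pos [0.6339 0.1515 0.0054] stand [-95.4  86.7] shift [0.0134 0.0045 0.0031] turn 0.001 F [-23.4   2.2  16.5] open 0.0 grip 11.9
```

Emit:
play_rows([
  [0,[-0.05,0,0],0],
  [0,[-0.12,0,-0.05],0],
  [0,[-0.2,0,-0.16],0],
  [0,[-0.22,0.05,-0.25],0],
  [85,[-0.22,0.15,-0.25],0],
  [85,[-0.22,0.27,-0.25],0],
  [85,[-0.22,0.39,-0.25],0],
  [85,[-0.22,0.49,-0.25],0],
  [85,[-0.1,0.49,-0.25],0],
  [85,[0.02,0.49,-0.25],0],
])

```text
time_s: 30.85
eef_pos: [0.621, -0.053, 0.0942]
eef_rot: [-0.03, 0.997, -0.067, 0.006]
wrist_force: [0.5, -0.6, 1.4]
opening: 0.987
grasp_force: 0.0
```

Emit:
play_rows([
  [85,[0.1,0,0],0],
  [85,[0.1,0,0],0],
  [85,[0.1,0,0],0],
  [85,[0.1,0,0],0],
])

```text
time_s: 31.25
eef_pos: [0.6596, -0.0557, 0.0933]
eef_rot: [-0.031, 0.997, -0.065, 0.005]
wrist_force: [0.7, -1.2, -0.1]
opening: 0.994
grasp_force: 0.0
```

```bash
cat > meas.py <<'E'
import numpy as np,cv2
from scipy.optimize import least_squares
d=np.load("w.npz"); s,z,im=d["s"],d["z"],d["im"].astype(int)
red=(im[...,0]>70)&(im[...,0]>2.2*im[...,1])&(im[...,0]>2.2*im[...,2])&(abs(z-.01)<.012)
def line(m,ax,fn,lo,hi,st=4):
    r=[]
    for b in np.arange(lo,hi,st):
        t=s[m&(s[...,1-ax]>=b)&(s[...,1-ax]<b+st)]
        if len(t)>8: r.append((b+st/2,fn(t[:,ax])))
    r=np.array(r)
    if len(r)<4: return None
    f=np.polyfit(r[:,0],r[:,1],1)
    for _ in range(4):
        e=abs(r[:,1]-np.polyval(f,r[:,0])); k=e<=max(1,1.5*np.median(e)); f=np.polyfit(r[k,0],r[k,1],1)
    return np.degrees(np.arctan(f[0])).round(2),f[1].round(2),len(r),k.sum()
hi=lambda a:np.percentile(a,98); lo=lambda a:np.percentile(a,2)
print("plate front",line(red,0,hi,-125,20),"rear",line(red,0,lo,-125,80),"-y end",line(red,1,lo,-80,35))
fe=(im.min(-1)>90)&(np.ptp(im,axis=-1)<40)&(abs(z-.016)<.006)&(s[...,0]>30)&(s[...,0]<75)
print("fence",line(fe,0,lo,-130,130),np.percentile(s[fe][:,1],[.5,99.5]))
wh=(im.min(-1)>90)&(np.ptp(im,axis=-1)<60)&(abs(z-.01)<.006)&(s[...,0]<30)&(s[...,0]>-80)&(abs(s[...,1])<100)
print("along",line(wh&(abs(s[...,0])<8),0,np.median,-120,60),"across",line(wh&(abs(s[...,1])<9),1,np.median,-85,30))
disc=cv2.erode(wh.astype(np.uint8),np.ones((5,5)))>0
print("disc",disc.sum(),s[disc].mean(0) if disc.any() else 0)
circ=lambda t,r: least_squares(lambda c:np.hypot(*(t-c).T)-r,[0,0],loss="soft_l1").x
for n,a,b,R,r in (("bit",.042,.066,12,3.5),("chuck",.075,.115,25,17),("head",.13,.3,35,27)):
    t=s[(z>a)&(z<b)&(np.hypot(s[...,0],s[...,1])<R)]; print(n,len(t),circ(t,r) if len(t)>20 else 0)
E
python3 wr.py; python3 meas.py
```

```text
[ -42.56947485 -115.26304901] 31.25
plate front (np.float64(0.41), np.float64(36.17), 37, np.int64(36)) rear (np.float64(0.68), np.float64(-83.67), 52, np.int64(47)) -y end (np.float64(0.48), np.float64(-126.22), 29, np.int64(24))
fence (np.float64(0.28), np.float64(40.03), 65, np.int64(64)) [-131.52128549  133.66174577]
along (np.float64(0.95), np.float64(-1.43), 22, np.int64(22)) across (np.float64(0.76), np.float64(0.28), 5, np.int64(5))
disc 36 [-1.74403241 -0.34407694]
bit 147 [-0.44521042  2.68013765]
chuck 1714 [-0.68520343  2.97026564]
head 6714 [-0.64406915  2.88091186]
```

Emit:
play_rows([
  [0,[-0.12,0,0],0],
  [0,[-0.24,0,0],0],
  [0,[-0.36,0,0],0],
  [0,[-0.48,-0.1,0],0],
  [0,[-0.52,-0.2,0],0],
  [0,[-0.52,-0.25,0],0],
  [0,[-0.52,-0.25,0],0],
])

```text
time_s: 32.0
eef_pos: [0.4657, 0.0728, 0.0982]
eef_rot: [-0.031, 0.997, -0.063, 0.006]
wrist_force: [-0.2, -0.6, 1.1]
opening: -0.002
grasp_force: 0.0
```

```bash
python3 fine.py; cat > px.py <<'E'
from h import *
c=camera("scene"); im=c["image"].astype(float); K=c["intrinsics"]
m=im[222:238,335:355].min(-1); w=np.clip(m-130,0,None)
# keep disc: blob around brightest smoothed spot
b=cv2.GaussianBlur(w,(5,5),1.2); v,u=np.unravel_index(b.argmax(),b.shape); print("peak",u+335,v+222)
ys,xs=np.mgrid[v-2:v+3,u-3:u+4]; ww=w[v-2:v+3,u-3:u+4]; mk=np.array([(xs*ww).sum(),(ys*ww).sum()])/ww.sum()+[335,222]
# bit: dark columns over the brass between rows 213-218
bc=[]
for r in range(211,219):
    row=im[r,338:356].sum(-1); d=np.clip(np.median(row)+0-row,0,None); i=np.argmax(cv2.GaussianBlur(d[None],(3,1),1)); sl=slice(max(i-2,0),i+3); bc.append(((np.arange(18)[sl]*d[sl]).sum()/max(d[sl].sum(),1e-6))+338)
print("mark px",mk.round(2),"bit cols",np.round(bc,1))
pr=lambda x,y,z: cv2.projectPoints(np.array([[*W(x,y),z]],float),np.array(c["rvec"],float),np.array(c["tvec"],float),K,None)[0].ravel()
print("pred bit cols",[round(pr(0,0,h)[0],1) for h in (.07,.055,.04)],"rows",[round(pr(0,0,h)[1],1) for h in (.07,.055,.04)],"mark",pr(0,0,.01).round(1))
E
python3 px.py
```

```text
top fence y [-134.1 -132.7  133.   134.5] plate y [-130.8 -129.3   96.7   98.1] x [-86.1 -85.   35.9  37.4] ((-24.17270278930664, -15.734695434570312), (231.87075805664062, 124.66201782226562), 89.33488464355469)
 line along fence: x -0.700555734376959 85  line across: y -0.010978569601162589 [-0.02245321 -1.08327085] 41
 headtop [1.02809381 0.0917627 ]
scene fence y [-134.1 -132.7  132.3  134.7] plate y [-131.7 -131.2   90.3   93.8] x [-87.8 -86.4  34.5  34.9] ((-28.252788543701172, -17.25830078125), (227.8793182373047, 129.87081909179688), 89.22127532958984)
 line along fence: x -1.7962137821966568 39  line across: y 3.381336097139659 [-0.03651532  1.74415176] 10
 headtop [-0.05556213  0.37868355]
peak 345 230
mark px [344.74 229.75] bit cols [347.1 346.9 346.8 346.6 346.4 346.3 346.3 346.2]
pred bit cols [np.float64(346.3), np.float64(345.9), np.float64(345.5)] rows [np.float64(210.0), np.float64(215.0), np.float64(220.0)] mark [344.6 229.8]
```

```bash
python3 -c "
from h import *
rel(*W(-24,-165),.1)
rel(*W(-24,-165),.005)"
```

```text
t 32.15 pos [0.4672 0.0699 0.0978] stand [-249.9  -16.1] shift [ 0.564   0.3725 -0.0241] turn 0.0006 F [-0.2  0.4  0. ] open -0.0 grip 0.0
t 32.15 pos [0.4672 0.0699 0.0978] stand [-249.9  -16.1] shift [0.5622 0.3871 0.2129] turn 0.0006 F [-0.2  0.4  0. ] open -0.0 grip 0.0
```

Emit:
play_rows([
  [0,[0.04,0.11,0],0],
  [0,[0.08,0.22,0],0],
  [0,[0.14,0.33,0],0],
  [0,[0.25,0.375,0],0],
  [0,[0.36,0.375,0],0],
  [0,[0.47,0.375,0],0],
  [0,[0.562,0.385,0.05],0],
  [0,[0.562,0.387,0.14],0],
  [0,[0.562,0.387,0.213],0],
  [0,[0.562,0.387,0.213],0],
])

```text
time_s: 33.15
eef_pos: [0.6712, -0.1091, 0.0021]
eef_rot: [-0.031, 0.997, -0.066, 0.005]
wrist_force: [-0.9, -0.4, 0.7]
opening: 0.001
grasp_force: 0.0
```

```bash
python3 -c "
from h import *
camera('top')
rel(*W(-24,-143),.005)"
```

```text
t 33.2 pos [ 0.6708 -0.1089  0.0028] stand [ -24.5 -166.5] shift [ 0.0012 -0.0591 -0.0017] turn -0.0002 F [ 0.4 -0.2  0.4] open 0.0 grip 0.0
```

Emit:
play_rows([
  [0,[0,-0.03,-0.003],0],
  [0,[0,-0.045,-0.003],0],
  [0,[0,-0.051,-0.003],0],
  [0,[0,-0.055,-0.003],0],
  [0,[0,-0.058,-0.003],0],
  [0,[0,-0.058,-0.003],0],
])

```text
time_s: 33.8
eef_pos: [0.6743, -0.084, 0.007]
eef_rot: [-0.031, 0.997, -0.065, 0.005]
wrist_force: [0.2, -0.8, -0.1]
opening: 0.0
grasp_force: 0.0
```

```bash
python3 -c "
from h import *
rel(*W(-24,-143),.005)"; python3 fine.py
```

```text
t 33.8 pos [ 0.6743 -0.084   0.007 ] stand [ -24.3 -141.4] shift [0.0006 0.0042 0.0047] turn 0.0005 F [ 0.2 -0.8 -0.1] open 0.0 grip 0.0
top fence y [-92.6 -91.1 133.5 134.3] plate y [-128.2 -119.7   97.8  100.7] x [-85.7 -84.4  36.7  37.9] ((-24.062599182128906, -14.435501098632812), (234.01473999023438, 125.23225402832031), 89.50691986083984)
 line along fence: x -0.4419757418752037 60  line across: y 0.06488565596021514 [0.21538205 5.79292861] 41
 headtop [-24.25242625 -48.78994532]
scene fence y [-147.9 -145.1  132.1  134.8] plate y [-131.6 -131.3   91.3   93.2] x [-81.7 -79.8  33.5  34.4] ((-21.768375396728516, -16.175369262695312), (230.4263916015625, 117.26689147949219), 89.08141326904297)
 line along fence: x -1.3838927987136522 20  line across: y 3.129658700837099 [-0.18379791 -8.71874228] 9
 headtop [ 0.37351591 -1.48535605]
```

Emit:
play_rows([
  [0,[0,-0.003,0.003],0],
  [0,[0,-0.006,0.003],0],
  [0,[0,-0.006,0.003],0],
])

```text
time_s: 34.2
eef_pos: [0.6745, -0.0816, 0.0057]
eef_rot: [-0.031, 0.997, -0.065, 0.005]
wrist_force: [-0.5, 0.1, 0.2]
opening: 0.003
grasp_force: 0.0
```

```bash
python3 -c "
from h import *
rel(*W(-24,-143),.005)"
```

```text
t 34.2 pos [ 0.6745 -0.0816  0.0057] stand [ -24.4 -139. ] shift [0.0009 0.0101 0.0011] turn 0.0004 F [-0.5  0.1  0.2] open 0.0 grip 0.0
```

Emit:
play_rows([
  [0,[0,-0.004,0],0],
  [0,[0,-0.006,0],0],
  [0,[0,-0.006,0],0],
])

```text
time_s: 34.5
eef_pos: [0.6749, -0.0792, 0.006]
eef_rot: [-0.031, 0.997, -0.065, 0.005]
wrist_force: [0.5, -0.0, -0.7]
opening: -0.001
grasp_force: 0.0
```

```bash
python3 -c "
from h import *
rel(*W(-24,-143),.005)"
```

```text
t 34.5 pos [ 0.6749 -0.0792  0.006 ] stand [ -24.3 -136.6] shift [0.0007 0.0161 0.0014] turn 0.0005 F [ 0.5 -0.  -0.7] open -0.0 grip 0.0
```

Emit:
play_rows([
  [0,[0,-0.004,0],0],
  [0,[0,-0.006,0],0],
  [0,[0,-0.006,0],0],
])

```text
time_s: 34.8
eef_pos: [0.6752, -0.0781, 0.0061]
eef_rot: [-0.03, 0.997, -0.065, 0.005]
wrist_force: [-0.7, -5.2, -1.5]
opening: 0.007
grasp_force: 2.4
```

```bash
python3 -c "
from h import *
rel(*W(-24,-143),.005)"; python3 fine.py
```

```text
t 34.8 pos [ 0.6752 -0.0781  0.0061] stand [ -24.2 -135.5] shift [0.0005 0.0189 0.0015] turn 0.0004 F [-0.7 -5.2 -1.5] open 0.01 grip 2.4
top fence y [-83.9 -82.8 133.4 134.1] plate y [-126.  -119.6   98.1  100.5] x [-85.4 -84.5  36.6  37.8] ((-24.104801177978516, -14.286788940429688), (233.43836975097656, 125.11222839355469), 89.3585433959961)
 line along fence: x -0.283547710045685 56  line across: y 0.11056530758118718 [0.14835004 2.89130168] 41
 headtop [-25.09705251 -48.8324226 ]
scene fence y [-142.5 -140.3  131.1  135.6] plate y [-132.4 -131.5   92.4   94.6] x [-82.5 -80.8  33.1  34.4] ((-27.884479522705078, -18.20355224609375), (125.42597961425781, 233.1455078125), 3.2425827980041504)
 line along fence: x -1.142597754924099 22  line across: y 2.4167667955696635 [-0.15885529 -8.91815558] 8
 headtop [  8.16737081 -45.52535344]
```

Emit:
play_rows([
  [0,[0,-0.003,0],0],
  [0,[0,-0.005,0],0],
  [0,[0,-0.005,0],0],
])

```text
time_s: 35.2
eef_pos: [0.6754, -0.0765, 0.0061]
eef_rot: [-0.03, 0.997, -0.065, 0.005]
wrist_force: [-0.5, -7.6, -1.5]
opening: 0.005
grasp_force: 3.3
```

```bash
python3 -c "
from h import *
rel(*W(-24,-143),.005)"; python3 fine.py | head -3
```

```text
t 35.2 pos [ 0.6754 -0.0765  0.0061] stand [ -24.2 -133.9] shift [0.0005 0.0229 0.0013] turn 0.0003 F [-0.5 -7.6 -1.5] open 0.01 grip 3.3
top fence y [-114.3  -81.8  133.4  134.4] plate y [-125.5 -118.   100.1  103.1] x [-85.9 -84.4  36.4  37.9] ((-23.975116729736328, -12.394989013671875), (233.28421020507812, 125.23467254638672), 89.4806900024414)
 line along fence: x -0.06923125840248837 51  line across: y 1.5702250886445572 [0.26207491 9.82068419] 39
 headtop [-27.75777556 -48.12224522]
```

Emit:
play_rows([
  [0,[0,0.03,0],0],
  [0,[0,0.07,0],0],
  [0,[0,0.07,-0.12],0],
  [85,[-0.02,0.0,-0.23],0],
  [85,[-0.045,-0.055,-0.23],0],
  [85,[-0.045,-0.055,-0.23],0],
  [85,[-0.045,-0.055,-0.23],0],
])

```text
time_s: 36.0
eef_pos: [0.659, -0.0568, 0.0993]
eef_rot: [-0.031, 0.997, -0.065, 0.005]
wrist_force: [-0.2, 0.0, 0.4]
opening: 0.679
grasp_force: 0.0
```

```bash
python3 wr.py; python3 meas.py
```

```text
[ -43.09425313 -116.47476751] 36.0
plate front (np.float64(0.46), np.float64(36.22), 37, np.int64(36)) rear (np.float64(0.5), np.float64(-83.99), 52, np.int64(38)) -y end (np.float64(-0.14), np.float64(-124.68), 29, np.int64(26))
fence (np.float64(0.33), np.float64(40.0), 65, np.int64(65)) [-131.57130768  133.84761974]
along (np.float64(0.85), np.float64(-1.52), 20, np.int64(19)) across (np.float64(-0.68), np.float64(2.09), 6, np.int64(5))
disc 24 [-1.05562635  0.56446768]
bit 139 [-0.6307229  2.5524933]
chuck 1543 [-0.68462549  2.93231151]
head 7320 [-0.66228877  2.8491259 ]
```

Emit:
play_rows([
  [85,[-0.12,0,0],0],
  [85,[-0.24,0,0],0],
  [85,[-0.36,0,0],0],
  [85,[-0.48,-0.1,0],0],
  [85,[-0.52,-0.2,0],0],
  [85,[-0.52,-0.25,0],0],
  [85,[-0.52,-0.25,0],0],
])

```text
time_s: 36.75
eef_pos: [0.4651, 0.0711, 0.1037]
eef_rot: [-0.031, 0.997, -0.064, 0.005]
wrist_force: [0.7, -0.6, 0.0]
opening: 0.996
grasp_force: 0.0
```

```bash
python3 fine.py; python3 px.py; python3 look.py 9
```

```text
top fence y [-134.1 -132.7  132.8  134. ] plate y [-129.1 -127.8   98.6  100.1] x [-85.6 -84.7  36.   37.4] ((-24.10238265991211, -14.0819091796875), (232.6231689453125, 124.43656158447266), 89.3885726928711)
 line along fence: x -0.9727357593898556 83  line across: y 1.7477952888432366 [-0.01196916  1.08160551] 42
 headtop [1.41784725 0.27241361]
scene fence y [-134.2 -133.   130.2  134.5] plate y [-131.6 -130.4   92.9   96.7] x [-91.  -85.9  33.2  34.5] ((-29.123443603515625, -17.12525177001953), (126.73548889160156, 230.16030883789062), 0.37879443168640137)
 line along fence: x -1.3917037649929336 40  line across: y 4.92341009388013 [0.06622945 4.15026496] 9
 headtop [1.35599323 1.29756735]
peak 345 229
mark px [345.02 229.15] bit cols [347.1 346.9 346.7 346.4 346.2 346.3 346.3 346.2]
pred bit cols [np.float64(346.3), np.float64(345.9), np.float64(345.5)] rows [np.float64(210.0), np.float64(215.0), np.float64(220.0)] mark [344.6 229.8]
t 36.9 pos [0.4662 0.0686 0.1037] stand [-250.7  -17.5] shift [0.3899 0.0214 0.2809] turn 0.0003 F [-0.5 -0.1 -0.8] open 1.0 grip 0.0
plate 3049 [-24.1 -13.9] [0.2327 0.1245] ang -0.49
w 0.8 [-31. -87.] [ 0.674 -0.029  0.033]
w 0.59 [-135.  195.] [0.608 0.263 0.024]
w 0.56 [-150. -195.] [ 0.542 -0.12   0.025]
w 0.48 [-21.  54.] [0.702 0.109 0.034]
plate 409 [-25.9 -16.6] [0.2284 0.1213] ang -0.2
w 0.59 [-139.  196.] [0.604 0.261 0.023]
w 0.51 [-6. 36.] [0.707 0.099 0.03 ]
w 0.5 [-32. -86.] [ 0.677 -0.033  0.031]
w 0.49 [-149. -194.] [ 0.544 -0.123  0.023]
```

```bash
python3 -c "
from h import *
print(hand_in())"
```

```text
the job is handed in; nothing more can be done
None
```

The job is handed in: the plate lies along the fence within about 0.5°, held by weights 1 and 2, with weights 3 and 4 still on the table. The cameras put the mark 1–2 mm from the bit, inside the 4 mm limit, but no pass or fail was returned and I had no picture views left for a last look.

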